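Change over the packs on the microphone charging station

ROBOT

A 6-joint arm with a two-finger parallel gripper is mounted at the origin on the work surface. World frame = base frame: x ahead of the robot, y to its left, z up, the work surface at z = 0. Lengths are in m, angles in rad, forces in N, time in s.
With the tool pointing down it reaches from about 0.35 to 0.775 m from the base axis. Payload 7.3 kg.
Tool frame: the origin (TCP) lies at the very end of the fingers, on their centre line; the grasp point (between the pads) lies 19 mm behind it; z points along the fingers, y is the line along which they close (so a half turn about z gives the same grasp; the last joint's range is limited). The gripper opens to 92 mm and grips with 3 to 60 N. Pads are 19 mm wide; open, the fingers measure 130 mm over their backs; the gripper's body (75 mm by 190 mm) begins 47 mm behind the grasp point.
Start: joints at [-1.289, 0.342, 1.524, -0, 1.275, -0.146], TCP at [0.218, -0.478, 0.227] pointing down, gripper open.
Joint ranges: [-2.53, 2.53], [-0.77, 2.02], [0.04, 2.7], [-1, 4.14], [0.28, 2.66], [-3.11, 3.11]. Speed limits (rad/s): [2.57, 2.57, 3.14, 3.14, 3.14, 3.14].

INTERFACE

Orientations are given as [roll, pitch, yaw] about the fixed x, y, z axes, in that order (R = Rz(yaw) Ry(pitch) Rx(roll)).
In Python, from cell import robot gives the robot as it stands. The module is installed in compiled form; this text tells all that it offers.
- The arm moves only by the tool arm_command, never from a script. Its argument "moves" is a list of rows, each a list of 3 entries, a list of its own where there are three numbers: the shift along the tool's x, y, z in m, then the turn, a rotation vector about the tool's x, y, z in rad, then the finger opening in m, from 0 to 0.0918. In form: [[[dx, dy, dz], [ax, ay, az], claw], ...]. A call has exactly 5 rows; each row is the pose to reach, as a shift and turn from the pose commanded when the call began, along the tool's axes at that moment; what a row does not reach only later rows make up. A row lasts 1/10 s, in which the tool goes at most 50 mm and 8.59 degrees, less where a joint would pass 70% of its speed; a pose out of reach is approached as far as the arm can. A call with a gripper value outside its range is refused whole. The fingers move at their own pace and stop on an object; "squeeze" is the grip in N (left out, the last holds). Time passes only in rows, so rows that repeat a pose let the fingers close, or fill a call up. It gives the time, the measured TCP pose, the force, the opening and the grip force at its end, in the units of the state.
- robot.observe(): the state, without advancing time (a new reading comes with each control period).
- robot.read_camera(name): name is "side" or "top"; returns the picture (400x640x3 uint8, red, green, blue); there is no depth.
- robot.camera_model(name): a dict with "fx", "fy", "cx", "cy" (pixels), "R" (3x3) and "t" (3): a world point X has camera coordinates R X + t. Camera axes: x right, y down, z forward; pixel columns grow to the right and rows downward; lengths in m; the calibration is good to about 2 mm. A picture is of the moment at which its call begins. camera_model takes no time and is no camera call.
- robot.hand_in(): hands the job in; it is judged then, once.
The state is a dict: "time": time; "qpos": joint angles; "qvel": joint speeds; "joint_efforts": joint torques, N m; "tool_pos": TCP position; "tool_rot": TCP orientation; "contact_force": force on the tool from outside, world axes, zero at the start; "torque": the same for the moment, N m; "opening": finger opening in m; "grip_force": force on a finger pad.
Only numpy, scipy, OpenCV 4.12 (cv2) and the standard library are available. Lean on these libraries where they do the work, as an engineer would, in place of code of your own. Each camera call takes 0.05 s, during which the arm holds its last target. There are 200 camera calls.

TASK

Change over the microphone battery packs on the charging station: first turn the current selector back to its OFF stop, then, with it still at OFF, take every charged pack out of the bays and lay it flat in the tray, and put every flat pack from the table into a bay, fully down and level, with its contact nose towards the back of the station. When all are loaded set the selector three clicks clockwise from OFF, and last of all wind the timer key clockwise, in as many partial turns as it needs, right up to its stop. Do not knock the other things on the table out of their places.

Things in the scene. Friction and masses are not known exactly. Their poses are not given: they have to be found in the camera images.
- charger: charging station: grey plastic case fixed to the table, 175 mm deep (its x, front -87 to back +87), 272 wide (y). Origin: centre of underside, x from its front (robot's side) to its back. Front deck (x -87 to -8 mm) 40 mm high, with the selector at left (+y) and the timer key at right (-y), each 46 mm before and 75 mm beside the origin. Behind it four bays, then a 46 mm high contact housing
- bay0 (a point): centre of the floor of bay 0 (leftmost), 28 mm up, axes as the station's; in the station's frame bays 0 to 3 are centred at x +35 and y +93, +31, -31, -93 mm. Each is a pocket 40 mm wide (y) and 70 long (x 0 to 70); the walls between are 22 mm thick and 7 above the bay floor, so a seated pack stands 11 mm proud, its underside 28 mm above the table. One or two bays start occupied
- selector (a joint): current selector, a detented six-position switch. 0 is OFF, the anticlockwise end stop; grows clockwise seen from above, one click each 0.524 rad (30 degrees), to the other stop at 2.618 (fifth click). Let go, it snaps to the nearest click; turning it from click to click takes about 0.1 N m. Starts at any click but OFF
- selector_grip (a point): on the selector's vertical axis, 57 mm above the table, the height to pinch its bar. The knob is a black skirt 44 mm across, top 47 mm above the table, and on it a bar 42 mm long, 12 thick, up to 67 mm above the table. Marks on the deck show the six positions, the longest at OFF
- selector_pointer (a point): pointer end of the selector's bar (white line), 21 mm from the axis, 57 mm above the table; the bar runs from selector_grip to here. At OFF it points 60 degrees anticlockwise (to the left) of the station's x, and 30 degrees farther clockwise with each click
- timer_key (a joint): spring timer key: 0 is run down; grows clockwise seen from above as it is wound, to its stop at 5.236 rad (300 degrees). Turning takes 0.1 N m at first, 0.16 near the stop. It stays where it is let go, so it is wound by repeated partial turns; turned back, it loses the winding. Starts at 0 to 0.8
- key_grip (a point): on the key's vertical axis, 62 mm above the table, the height to pinch its wing: a flat steel wing 48 mm long, 10 thick, from 52 to 74 mm above the table, on a stem 16 mm across; round the stem a flat dial 42 mm across, top 44 mm above the table
- key_mark (a point): marked end of the key's wing (red line on its top edge), 22 mm from the axis, 74 mm above the table; the wing runs from key_grip to here. At 0 it points 150 degrees anticlockwise of the station's x
- tray: open tray for charged packs, light grey, fixed to the table at the right of the station: 200 mm (its x) by 130 (y), walls 4 mm thick and 32 high, floor 4 mm thick. Origin: centre of its underside
- charged0: charged battery pack, starting in bay 0, nose to the back: dark box 64 mm long (its x), 34 wide (y), 18 high, 85 g. At its +x end a narrower contact nose (last 10 mm; 22 wide, 14 high) with three brass strips; grip ridges at the other end. Origin: centre of underside, x to the nose, z up. None if absent
- charged1: charged battery pack, starting in bay 1, nose to the back: dark box 64 mm long (its x), 34 wide (y), 18 high, 85 g. At its +x end a narrower contact nose (last 10 mm; 22 wide, 14 high) with three brass strips; grip ridges at the other end. Origin: centre of underside, x to the nose, z up. None if absent
- charged2: charged battery pack, starting in bay 2, nose to the back: dark box 64 mm long (its x), 34 wide (y), 18 high, 85 g. At its +x end a narrower contact nose (last 10 mm; 22 wide, 14 high) with three brass strips; grip ridges at the other end. Origin: centre of underside, x to the nose, z up. None if absent
- charged3: charged battery pack, starting in bay 3, nose to the back: dark box 64 mm long (its x), 34 wide (y), 18 high, 85 g. At its +x end a narrower contact nose (last 10 mm; 22 wide, 14 high) with three brass strips; grip ridges at the other end. Origin: centre of underside, x to the nose, z up. None if absent
- flat0: flat battery pack, starting on the table at the left of the station, any yaw: dark box 64 mm long (its x), 34 wide (y), 18 high, 85 g. At its +x end a narrower contact nose (last 10 mm; 22 wide, 14 high) with three brass strips; grip ridges at the other end. Origin: centre of underside, x to the nose, z up. None if absent
- flat1: flat battery pack, starting on the table at the left of the station, any yaw: dark box 64 mm long (its x), 34 wide (y), 18 high, 85 g. At its +x end a narrower contact nose (last 10 mm; 22 wide, 14 high) with three brass strips; grip ridges at the other end. Origin: centre of underside, x to the nose, z up. None if absent
- flat2: flat battery pack, starting on the table at the left of the station, any yaw: dark box 64 mm long (its x), 34 wide (y), 18 high, 85 g. At its +x end a narrower contact nose (last 10 mm; 22 wide, 14 high) with three brass strips; grip ridges at the other end. Origin: centre of underside, x to the nose, z up. None if absent
- flat3: flat battery pack, starting on the table at the left of the station, any yaw: dark box 64 mm long (its x), 34 wide (y), 18 high, 85 g. At its +x end a narrower contact nose (last 10 mm; 22 wide, 14 high) with three brass strips; grip ridges at the other end. Origin: centre of underside, x to the nose, z up. None if absent
- dongle: bystander: white USB receiver 31 x 15 x 8 mm lying among the flat packs
- mouse: bystander: black computer mouse 100 x 58 x 34 mm in front of the station
- clicker: bystander: black presenter remote 110 x 30 x 18 mm in front of the station
- tape: bystander: roll of brown tape 90 mm across, 24 mm high, lying beyond the flat packs
- mug: bystander: white mug 80 mm across, 92 mm high, beyond the tray
- eraser: bystander: whiteboard eraser 124 x 56 x 32 mm behind the station
- mic: bystander: hand microphone 195 mm long, 36 mm thick, lying on the robot's side of the tray
Things that resemble listed ones, but are neither listed nor needed, are in the scene too. What is shaped like the charged2 but red is not meant. Leave any red look-alike of the flat1 alone.

How it is judged:
On the way, in this order (a step that is already met when the one before it is completed fails the run):
1. the selector is turned back to OFF (value of joint selector below 0.13 rad), for 0.2 s.
2. with the selector still at OFF, every charged pack lies in the tray and every flat pack is seated in a bay, nose to the back (value of joint selector below 0.13 rad and x of charged0 in the frame of tray between -0.09 and 0.09 m and y of charged0 in the frame of tray between -0.06 and 0.06 m and z of each of charged0, charged1, charged2, charged3 in the frame of tray below 0.03 m and angle between each of charged0, charged1, charged2, charged3's own z axis and vertical below 0.25 rad and linear speed of each of charged0, charged1, charged2, charged3, flat0, flat1, flat2, flat3 below 0.02 m/s and x of charged1 in the frame of tray between -0.09 and 0.09 m and y of charged1 in the frame of tray between -0.06 and 0.06 m and x of charged2 in the frame of tray between -0.09 and 0.09 m and y of charged2 in the frame of tray between -0.06 and 0.06 m and x of charged3 in the frame of tray between -0.09 and 0.09 m and y of charged3 in the frame of tray between -0.06 and 0.06 m and x of flat0 in the frame of charger between 0.026 and 0.044 m and y of flat0 in the frame of charger between -0.1 and 0.1 m and z of flat0 in the frame of charger between 0.025 and 0.031 m and x of charger in the frame of flat0 below -0.015 m and angle between each of flat0, flat1, flat2, flat3's own z axis and vertical below 0.08 rad and x of flat1 in the frame of charger between 0.026 and 0.044 m and y of flat1 in the frame of charger between -0.1 and 0.1 m and z of flat1 in the frame of charger between 0.025 and 0.031 m and x of charger in the frame of flat1 below -0.015 m and x of flat2 in the frame of charger between 0.026 and 0.044 m and y of flat2 in the frame of charger between -0.1 and 0.1 m and z of flat2 in the frame of charger between 0.025 and 0.031 m and x of charger in the frame of flat2 below -0.015 m and x of flat3 in the frame of charger between 0.026 and 0.044 m and y of flat3 in the frame of charger between -0.1 and 0.1 m and z of flat3 in the frame of charger between 0.025 and 0.031 m and x of charger in the frame of flat3 below -0.015 m), for 0.2 s.
3. the selector is set three clicks from OFF (value of joint selector between 1.44 and 1.7 rad), for 0.3 s.
4. the timer key is wound to its stop (value of joint timer_key above 5.05 rad), for 0.2 s.
At the end, for the whole second after the job is handed in: Selector on its third click (within 0.13 rad), timer key within 0.18 rad of its stop, every charged pack lying in the tray (tilt under 0.25 rad), every flat pack in a bay, down within 3 mm, level within 0.08 rad, nose to the back; all at rest (all of step 3 and value of joint timer_key above 5.05 rad and x of charged0 in the frame of tray between -0.09 and 0.09 m and y of charged0 in the frame of tray between -0.06 and 0.06 m and z of each of charged0, charged1, charged2, charged3 in the frame of tray below 0.03 m and angle between each of charged0, charged1, charged2, charged3's own z axis and vertical below 0.25 rad and linear speed of each of charged0, charged1, charged2, charged3, flat0, flat1, flat2, flat3 below 0.02 m/s and x of charged1 in the frame of tray between -0.09 and 0.09 m and y of charged1 in the frame of tray between -0.06 and 0.06 m and x of charged2 in the frame of tray between -0.09 and 0.09 m and y of charged2 in the frame of tray between -0.06 and 0.06 m and x of charged3 in the frame of tray between -0.09 and 0.09 m and y of charged3 in the frame of tray between -0.06 and 0.06 m and x of flat0 in the frame of charger between 0.026 and 0.044 m and y of flat0 in the frame of charger between -0.1 and 0.1 m and z of flat0 in the frame of charger between 0.025 and 0.031 m and x of charger in the frame of flat0 below -0.015 m and angle between each of flat0, flat1, flat2, flat3's own z axis and vertical below 0.08 rad and x of flat1 in the frame of charger between 0.026 and 0.044 m and y of flat1 in the frame of charger between -0.1 and 0.1 m and z of flat1 in the frame of charger between 0.025 and 0.031 m and x of charger in the frame of flat1 below -0.015 m and x of flat2 in the frame of charger between 0.026 and 0.044 m and y of flat2 in the frame of charger between -0.1 and 0.1 m and z of flat2 in the frame of charger between 0.025 and 0.031 m and x of charger in the frame of flat2 below -0.015 m and x of flat3 in the frame of charger between 0.026 and 0.044 m and y of flat3 in the frame of charger between -0.1 and 0.1 m and z of flat3 in the frame of charger between 0.025 and 0.031 m and x of charger in the frame of flat3 below -0.015 m); the robot touches nothing.
It fails at once if another thing on the table is knocked more than 50 mm from its place (distance of any of dongle, mouse, clicker, tape, mug, eraser, mic from where it was at the start of the episode above 0.05 m).
Of flat0, flat1, flat2, flat3 only 2 to 3 are there at a start; the rules pass over those that are not, and their reading is None.
Of charged0, charged1, charged2, charged3 only 1 to 2 are there at a start; the rules pass over those that are not, and their reading is None.
At some moment in a run one of flat0, flat1, flat2, flat3 may be knocked a few centimetres aside while the robot is not near it.
Once in a run the grip may slacken for a moment while it holds something.
It also fails if it takes over 210 s, if anything falls off the work surface, if the arm or the gripper's body presses on something with over 40 N, if the wrist force passes 120 N, or if a joint passes its speed limit or range.

## Working session

There is one attempt and no reset: what is moved stays moved. The work goes in short steps, Python scripts to look and compute and a tool call to move; the robot and the scene stay as the last step left them, time stands still between calls to the robot, and variables do not carry over. Pictures are saved under pics/ and viewed, at most 14 in all, crops included, and the job is handed in when it is done.

Besides the shell and the picture viewer there is one more tool, called after "Emit:" by a JSON object that holds its "fn" and its "kwargs". arm_command: Moves the arm, as the interface text tells. Its arguments: {"type":"object","properties":{"moves":{"type":"array"},"squeeze":{"type":"number"}},"required":["moves"]}

```bash
mkdir -p pics
cat > h.py <<'E'
import numpy as np, cv2
from cell import robot
def snap(name,fn=None):
    im=robot.read_camera(name)
    if fn: cv2.imwrite('pics/'+fn,cv2.cvtColor(im,cv2.COLOR_RGB2BGR))
    return im
def cast(name,u,v,z):
    c=robot.camera_model(name);R=np.array(c['R']);t=np.array(c['t'])
    d=R.T@np.array([(u-c['cx'])/c['fx'],(v-c['cy'])/c['fy'],1]);o=-R.T@t
    return o+d*(z-o[2])/d[2]
def proj(name,X):
    c=robot.camera_model(name);p=np.array(c['R'])@np.array(X)+np.array(c['t'])
    return np.array([c['fx']*p[0]/p[2]+c['cx'],c['fy']*p[1]/p[2]+c['cy']])
E
python3 - <<'E'
from h import *
np.set_printoptions(precision=3,suppress=True)
for n in('top','side'):
    snap(n,n+'0.png');c=robot.camera_model(n);print(n,c['fx'],c['cx'],c['cy'],-np.array(c['R']).T@c['t'],np.array(c['R']))
print(robot.observe())
E
```

```text
top 436.27086943607804 312.5803034311325 190.6717369171676 [0.298 0.006 1.269] [[ 0.003 -1.    -0.   ]
 [-0.974 -0.003 -0.225]
 [ 0.225  0.001 -0.974]]
side 370.61819665992647 322.54162557869387 200.26588772552043 [0.505 0.836 0.649] [[-0.998 -0.064  0.013]
 [-0.047  0.561 -0.827]
 [ 0.045 -0.825 -0.563]]
{'time': 0.1, 'qpos': array([-1.289,  0.343,  1.525,  0.   ,  1.275, -0.146]), 'qvel': array([-0.   , -0.   , -0.003, -0.002, -0.002, -0.001]), 'joint_efforts': array([  0.002, -43.2  , -24.47 ,   0.072,   0.053,  -0.   ]), 'tool_pos': array([ 0.218, -0.477,  0.226]), 'tool_rot': array([-3.14 , -0.   ,  0.428]), 'contact_force': array([0.606, 0.042, 1.309]), 'torque': array([ 0.036, -0.016,  0.004]), 'grip_force': 0.0, 'opening': 0.09199875343083978}
```

View pics/top0.png

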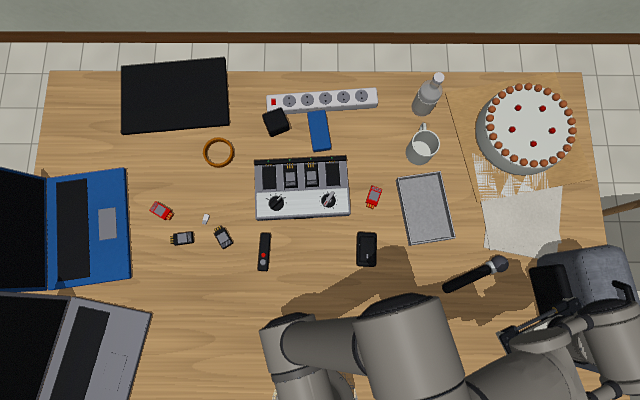

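View pics/side0.png

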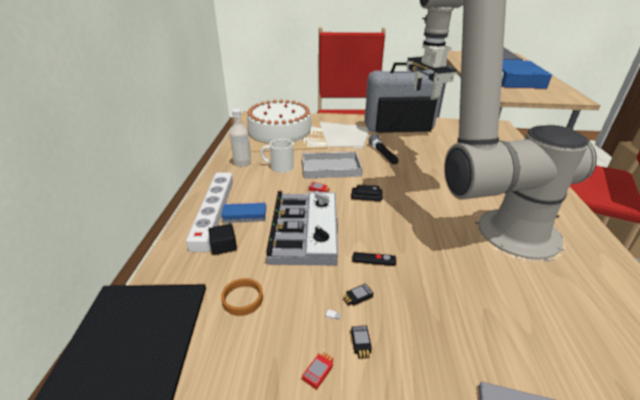

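Top view: the station is at about (302,188), with charged packs in bays 1 (290,176) and 2 (311,175). Dark flat packs lie at (182,238) and (223,237). The red packs at (161,210) and (373,196) are look-alikes, so I'll leave those alone. The tray is at (426,208). The side view agrees. Next, one enlarged crop to confirm the pack noses and the knob pointers.

Run:
```python
from h import *
a=cv2.imread('pics/top0.png')
A=cv2.resize(a[145:260,145:255],None,fx=3.6,fy=5.2*3.6/5.2,interpolation=cv2.INTER_CUBIC)
B=cv2.resize(a[145:260,250:355],None,fx=3.6,fy=3.6,interpolation=cv2.INTER_CUBIC)
cv2.imwrite('pics/c1.png',np.hstack([A,B]))
```

```text
(no output)
```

View pics/c1.png

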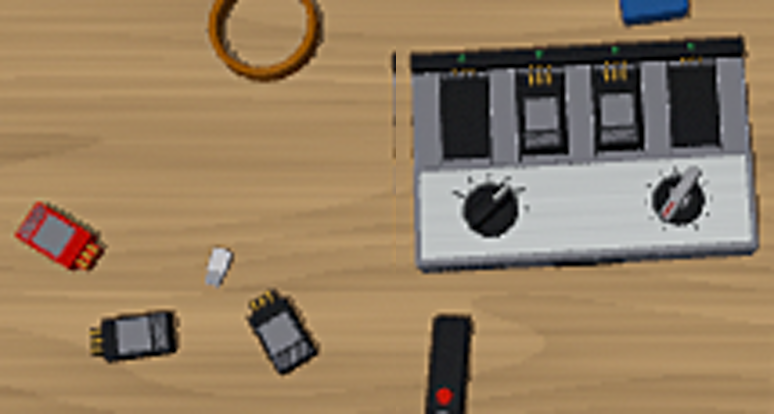

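```bash
cat > m.py <<'E'
from h import *
np.set_printoptions(precision=4,suppress=True)
S=8
def up(im,x0,y0,x1,y1): return cv2.resize(im[y0:y1,x0:x1],None,fx=S,fy=S,interpolation=cv2.INTER_CUBIC)
def px(p,x0,y0): return (np.array(p,float)+.5)/S-.5+np.array([x0,y0])
def blob(im,box,f):
    u=up(im,*box);m=f(cv2.cvtColor(u,cv2.COLOR_RGB2HSV).astype(int)).astype(np.uint8)
    m=cv2.morphologyEx(m,cv2.MORPH_OPEN,np.ones((9,9)))
    m=cv2.morphologyEx(m,cv2.MORPH_CLOSE,np.ones((25,25)))
    cs,_=cv2.findContours(m,cv2.RETR_EXTERNAL,cv2.CHAIN_APPROX_NONE)
    c=max(cs,key=cv2.contourArea)[:,0]
    return px(c,*box[:2])
def rect(name,P,z):
    X=np.array([cast(name,u,v,z)[:2] for u,v in P])*1000
    (c,s,a)=cv2.minAreaRect(X.astype(np.float32)); return np.array(c),np.array(s),a
E
python3 - <<'E'
from m import *
b=lambda f:cv2.cvtColor(cv2.imread('pics/'+f),cv2.COLOR_BGR2RGB)
t=b('top0.png');s=b('side0.png')
white=lambda h:(h[...,1]<40)&(h[...,2]>150)
D=blob(t,(250,180,356,225),white);print('deck',rect('top',D,.04))
gray=lambda h:(h[...,1]<70)
for n,im,bx in(('top',t,(165,225,200,250)),('top',t,(207,220,240,255)),('side',s,(345,320,378,353)),('side',s,(342,280,380,308))):
    for z in (0,.009,.018):
        r=rect(n,blob(im,bx,gray),z);print(n,z,*r)
print('tray',rect('top',blob(t,(390,165,460,250),lambda h:(h[...,1]<50)),.032))
for uv in ((490,208),(510,190),(682,195),(667,215)):
    u=250+(uv[0]-396)/3.6;v=145+uv[1]/3.6;print(uv,u,v,cast('top',u,v,.067 if uv[0]<600 else .074))
a=cv2.imread('pics/top0.png');A=up(a,262,185,342,220)
cv2.imwrite('pics/c2.png',A)
c=cv2.imread('pics/side0.png');cv2.imwrite('pics/c3.png',up(c,264,186,344,268))
E
```

```text
deck (array([548.6146,  37.1316]), array([ 73.0479, 265.0463]), 3.361504554748535)
top 0 [450.2823 385.4453] [31.4345 51.6863] 8.426527976989746
top 0.009 [449.2032 382.7539] [31.2115 51.3196] 8.42654037475586Traceback (most recent call last):
  File "<stdin>", line 9, in <module>
  File "m.py", line 14, in rect
    X=np.array([cast(name,u,v,z)[:2] for u,v in P])*1000
                ~~~~^^^^^^^^^^^^
  File "h.py", line 8, in cast
    c=robot.camera_model(name);R=np.array(c['R']);t=np.array(c['t'])
ValueError: time passes only in moves, steps and waits
```

```bash
python3 -c "
import cv2;a=cv2.imread('pics/c3.png');cv2.imwrite('pics/c3s.png',cv2.resize(a,None,fx=.9,fy=.9))"
```

```text
[ WARN:0@0.006] global loadsave.cpp:275 findDecoder imread_('pics/c3.png'): can't open/read file: check file path/integrity
Traceback (most recent call last):
cv2.error: OpenCV(4.12.0) /io/opencv/modules/imgproc/src/resize.cpp:4208: error: (-215:Assertion failed) !ssize.empty() in function 'resize'
```

```bash
cat > h.py <<'E'
import numpy as np, cv2, functools
from cell import robot
def snap(name,fn=None):
    im=robot.read_camera(name)
    if fn: cv2.imwrite('pics/'+fn,cv2.cvtColor(im,cv2.COLOR_RGB2BGR))
    return im
@functools.lru_cache(None)
def cam(n):
    c=robot.camera_model(n);return c,np.array(c['R']),np.array(c['t'])
def cast(name,u,v,z):
    c,R,t=cam(name)
    d=R.T@np.array([(u-c['cx'])/c['fx'],(v-c['cy'])/c['fy'],1]);o=-R.T@t
    return o+d*(z-o[2])/d[2]
def proj(name,X):
    c,R,t=cam(name);p=R@np.array(X)+t
    return np.array([c['fx']*p[0]/p[2]+c['cx'],c['fy']*p[1]/p[2]+c['cy']])
E
cat > a.py <<'E'
from m import *
b=lambda f:cv2.cvtColor(cv2.imread('pics/'+f),cv2.COLOR_BGR2RGB)
t=b('top0.png');s=b('side0.png')
white=lambda h:(h[...,1]<40)&(h[...,2]>150)
gray=lambda h:(h[...,1]<70)
for n,im,bx in(('top',t,(165,225,200,250)),('top',t,(207,220,240,255)),('side',s,(345,320,378,353)),('side',s,(342,280,380,308))):
    for z in (0,.009,.018):
        r=rect(n,blob(im,bx,gray),z);print(n,z,*r)
D=blob(s,(295,185,344,268),white);print('deckside',rect('side',D,.04))
print('tray',rect('top',blob(t,(390,165,460,250),lambda h:(h[...,1]<50)),.032))
for uv in ((490,208),(510,190),(682,195),(667,215)):
    u=250+(uv[0]-396)/3.6;v=145+uv[1]/3.6;print(uv,u,v,cast('top',u,v,.067 if uv[0]<600 else .074))
a=cv2.imread('pics/top0.png');A=up(a,262,185,342,220)
cv2.imwrite('pics/c2.png',A)
c=cv2.imread('pics/side0.png');cv2.imwrite('pics/c3.png',cv2.resize(up(c,264,186,344,268),None,fx=.9,fy=.9))
E
python3 a.py
```

```text
top 0 [450.2823 385.4453] [31.4345 51.6863] 8.426527976989746
top 0.009 [449.2032 382.7539] [31.2115 51.3196] 8.42654037475586
top 0.018 [448.1239 380.0625] [30.9885 50.9529] 8.426552772521973
top 0 [450.7596 269.186 ] [52.9719 31.7927] 32.22990036010742
top 0.009 [449.677  267.3195] [52.5961 31.5671] 32.22985076904297
top 0.018 [448.5945 265.4529] [52.2203 31.3416] 32.23003005981445
side 0 [448.5898 370.4698] [33.7681 62.1798] 8.432923316955566
side 0.009 [449.3684 376.9271] [33.3002 61.3181] 8.43294906616211
side 0.018 [450.147  383.3842] [32.8322 60.4564] 8.432950973510742
side 0 [452.0876 254.1095] [65.9499 40.9059] 31.414546966552734
side 0.009 [452.8178 262.1792] [65.036 40.339] 31.414588928222656
side 0.018 [453.5479 270.2489] [64.122  39.7721] 31.414533615112305
deckside (array([563.0686,  34.5723]), array([121.4066, 281.7011]), 7.218466758728027)
tray (array([ 536.9185, -316.3813]), array([202.3455, 137.1429]), 8.810653686523438)
(490, 208) 276.1111111111111 202.77777777777777 [0.5411 0.1094 0.067 ]
(510, 190) 281.6666666666667 197.77777777777777 [0.5555 0.0941 0.067 ]
(682, 195) 329.44444444444446 199.16666666666666 [ 0.5504 -0.0402  0.074 ]
(667, 215) 325.27777777777777 204.72222222222223 [ 0.5345 -0.0285  0.074 ]
```

View pics/c2.png

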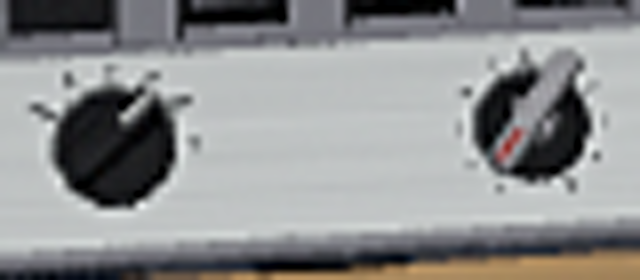

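View pics/c3.png

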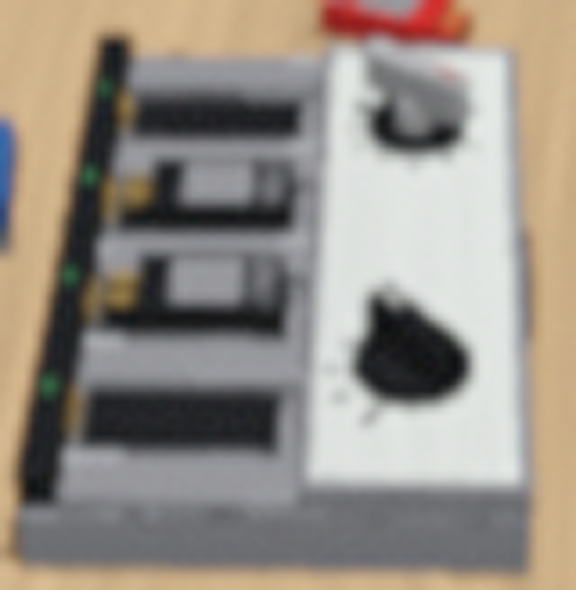

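Crop c2: the OFF mark is the long one at left (40,112), and the selector's white line at (135,107) points to the upper right. The key's red mark is at (510,145), lower left of its axis. In c3, bays 0 and 3 are empty, with noses towards the housing. Next I'll refine the station's pose from the empty bay floors and test the pointer hypotheses.

```bash
cat > b.py <<'E'
from m import *
b=lambda f:cv2.cvtColor(cv2.imread('pics/'+f),cv2.COLOR_BGR2RGB)
t=b('top0.png');s=b('side0.png')
dark=lambda h:(h[...,2]<75)
c=[]
for bx in((259,163,279,190),(330,160,350,187)):
    P=blob(t,bx,dark);r=rect('top',P,.028);c.append(r[0]);print('bay',*r)
d=c[0]-c[1];print(np.linalg.norm(d),'yaw',np.degrees(np.arctan2(-d[0],d[1])),'mid',(c[0]+c[1])/2)
for yaw,o in((3.36,(596.,39.9)),):
    y=np.radians(yaw);R=np.array([[np.cos(y),-np.sin(y)],[np.sin(y),np.cos(y)]])
    W=lambda x,yy:R@[x,yy]+o
    print('pred bays mid',W(35,0))
    for k in(2,3,4):
        a=np.radians(60-30*k);
        for r_ in(10,21):
            X=[*(W(-46+r_*np.cos(a),75+r_*np.sin(a))/1000),.067];print(k,r_,'top crop',(proj('top',X)-[262,185])*8,'side crop',(proj('side',X)-[264,186])*7.2)
    for v in(0,.2,.4,.6,.8):
        a=np.radians(150)-v
        X=[*(W(-46+22*np.cos(a),-75+22*np.sin(a))/1000),.074];print(v,'top',(proj('top',X)-[262,185])*8,'side',(proj('side',X)-[264,186])*7.2)
    X=[*(W(-87,136)/1000),.04];Y=[*(W(-87,-136)/1000),.04];print('front corners',(proj('top',X)),proj('top',Y),proj('side',X),proj('side',Y))
    X=[*(W(87,136)/1000),.046];Y=[*(W(87,-136)/1000),.046];print('back corners',(proj('top',X)),proj('top',Y),proj('side',X),proj('side',Y))
E
python3 b.py
```

```text
bay [629.489  137.8281] [81.7892 58.9512] 0.1830274611711502
bay [639.2888 -66.8728] [48.2238 82.4765] 89.68141174316406
204.93527882084143 yaw 2.7408734150144487 mid [634.3889  35.4776]
pred bays mid [630.9398  41.9513]
2 10 top crop [104.5502 101.4962] side crop [385.7388 313.2205]
2 21 top crop [103.4265  71.0521] side crop [354.0897 312.7928]
3 10 top crop [118.8852 104.4426] side crop [389.8071 304.2804]
3 21 top crop [133.4755  77.216 ] side crop [362.8858 294.1133]
4 10 top crop [129.6694 114.0398] side crop [400.4124 297.8896]
4 21 top crop [156.1167  97.3116] side crop [385.1534 280.8732]
0 top [504.2656 157.0255] side [466.2463  75.924 ]
0.2 top [493.6096 150.3765] side [459.7184  80.9262]
0.4 top [484.5097 141.7993] side [451.4483  85.0975]
0.6 top [477.3286 131.6418] side [441.7672  88.2588]
0.8 top [472.3507 120.3145] side [431.0713  90.2726]
front corners [255.106  218.3153] [350.3358 213.0996] [338.2828 254.4664] [335.5697 192.7929]
back corners [253.3118 159.2686] [346.0656 154.3447] [265.8062 251.6385] [277.7225 190.3177]
```

```bash
cat > c.py <<'E'
from m import *
b=lambda f:cv2.cvtColor(cv2.imread('pics/'+f),cv2.COLOR_BGR2RGB)
t=b('top0.png');s=b('side0.png')
print(cast('top',276.06,202.9,.047),cast('top',328.06,200.06,.044))
u=up(t,262,185,292,215);v=cv2.cvtColor(u,cv2.COLOR_RGB2HSV)[...,2]
m=(v<90).astype(np.uint8);cs,_=cv2.findContours(m,cv2.RETR_EXTERNAL,cv2.CHAIN_APPROX_NONE)
c=max(cs,key=cv2.contourArea);h=cv2.convexHull(c);e=cv2.fitEllipse(h);print('skirt',e);p=px(e[0],262,185);print(cast('top',*p,.047))
f=np.zeros_like(m);cv2.drawContours(f,[h],-1,1,-1);f=cv2.erode(f,np.ones((5,5)))
w=np.argwhere((f>0)&(v>110))[:,::-1];print('white',len(w));
P=np.array([cast('top',*px(q,262,185),.067)[:2]*1000 for q in w]);print(P.mean(0),P.min(0),P.max(0))
l=cv2.fitLine(P.astype(np.float32),cv2.DIST_L2,0,.01,.01).ravel();print('line',l,np.degrees(np.arctan2(l[1],l[0])))
ux=up(s,310,220,335,248);vv=cv2.cvtColor(ux,cv2.COLOR_RGB2HSV)[...,2]
# key red in top
u=up(t,318,188,340,212);H=cv2.cvtColor(u,cv2.COLOR_RGB2HSV).astype(int)
w=np.argwhere((H[...,1]>70)&((H[...,0]<10)|(H[...,0]>170)))[:,::-1];P=np.array([cast('top',*px(q,318,188),.074)[:2]*1000 for q in w]);print('red',P.mean(0))
l=cv2.fitLine(P.astype(np.float32),cv2.DIST_L2,0,.01,.01).ravel();print('line',l[:2],np.degrees(np.arctan2(l[1],l[0])))
E
python3 c.py
```

```text
[0.5447 0.1113 0.047 ] [ 0.5541 -0.0374  0.044 ]
skirt ((115.4986572265625, 145.4290008544922), (118.22917175292969, 125.26795959472656), 43.86728286743164)
[0.5452 0.1114 0.047 ]
white 398
[554.7442 103.2555] [549.5683  97.5969] [561.4604 108.3754]
line [  0.7692  -0.639  554.7442 103.2555] -39.71966
red [540.385  -28.1438]
line [ 0.8118 -0.5839] -35.72574
```

Fit: the selector axis is at (0.545, 0.111) and the key axis at (0.554, -0.037), so the station origin is (0.5955, 0.0397) with yaw about 3.4°. The selector bar is at about -40° in world. It's ambiguous between clicks 3 and 4, but closing the jaws will align it either way.

```bash
cat > go.py <<'E'
import sys,numpy as np
from cell import robot
from scipy.spatial.transform import Rotation as Ro
# usage: go.py n x y z yawdeg [n x y z yawdeg ...] : n calls to each waypoint
o=robot.observe();p=np.array(o['tool_pos']);R=Ro.from_euler('xyz',o['tool_rot'])
print('t',round(o['time'],1),'pos',p.round(4),'yaw',np.degrees(o['tool_rot'][2]).round(1),'op',round(o['opening'],4),'grip',round(o['grip_force'],1),'F',np.round(o['contact_force'],1),'T',np.round(o['torque'],2),'q6',o['qpos'][5].round(2))
a=list(map(float,sys.argv[1:]))
for i in range(0,len(a),5):
    n=int(a[i]);q=np.array(a[i+1:i+4]);T=Ro.from_euler('xyz',[np.pi,0,np.radians(a[i+4])])
    dv=(R.inv()*T).as_rotvec();p0=p;R0=R
    for k in range(n):
        p1=p0+(q-p0)*(k+1)/n;R1=R0*Ro.from_rotvec(dv*(k+1)/n)
        print('  shift',R.inv().apply(p1-p).round(4),'turn',(R.inv()*R1).as_rotvec().round(3));p,R=p1,R1
E
python3 go.py 4 .545 .1113 .14 -39.7
```

```text
t 0.1 pos [ 0.2177 -0.4773  0.2261] yaw 24.5 op 0.092 grip 0.0 F [0.6 0.  1.3] T [ 0.04 -0.02  0.  ] q6 -0.15
  shift [ 0.1355 -0.0999  0.0217] turn [-0.    0.    0.28]
  shift [ 0.1026 -0.1335  0.0217] turn [-0.    0.    0.28]
  shift [ 0.0617 -0.1567  0.0216] turn [-0.    0.    0.28]
  shift [ 0.0159 -0.1676  0.0216] turn [-0.    0.    0.28]
```

Emit:
{"fn": "arm_command", "kwargs": {"moves": [[[0.027, -0.02, 0], [0, 0, 0.056], 0.04], [[0.054, -0.04, 0], [0, 0, 0.112], 0.04], [[0.081, -0.06, 0], [0, 0, 0.168], 0.04], [[0.108, -0.08, 0], [0, 0, 0.224], 0.04], [[0.1355, -0.1, 0], [0, 0, 0.28], 0.04]]}}

```text
time: 0.6
tool_pos: [0.2999, -0.3291, 0.2264]
tool_rot: [-3.141, 0.0, 0.145]
contact_force: [1.0, -0.1, -0.8]
opening: 0.0569
grip_force: 0.0
```

Emit:
{"fn": "arm_command", "kwargs": {"moves": [[[0.021, -0.027, 0], [0, 0, 0.056], 0.04], [[0.041, -0.053, 0], [0, 0, 0.112], 0.04], [[0.062, -0.08, 0], [0, 0, 0.168], 0.04], [[0.082, -0.107, 0], [0, 0, 0.224], 0.04], [[0.1026, -0.1335, 0], [0, 0, 0.28], 0.04]]}}

```text
time: 1.1
tool_pos: [0.3817, -0.1819, 0.2265]
tool_rot: [-3.141, 0.0, -0.135]
contact_force: [0.3, -0.5, -0.3]
opening: 0.0402
grip_force: 0.0
```

Emit:
{"fn": "arm_command", "kwargs": {"moves": [[[0.012, -0.031, 0], [0, 0, 0.056], 0.04], [[0.025, -0.063, 0], [0, 0, 0.112], 0.04], [[0.037, -0.094, 0.01], [0, 0, 0.168], 0.04], [[0.049, -0.125, 0.02], [0, 0, 0.224], 0.04], [[0.0617, -0.1567, 0.02], [0, 0, 0.28], 0.04]]}}

```text
time: 1.6
tool_pos: [0.4628, -0.0346, 0.2053]
tool_rot: [3.141, 0.003, -0.414]
contact_force: [-0.3, 0.0, 0.1]
opening: 0.0402
grip_force: 0.0
```

Emit:
{"fn": "arm_command", "kwargs": {"moves": [[[0.003, -0.034, 0], [0, 0, 0.056], 0.04], [[0.006, -0.067, 0.01], [0, 0, 0.112], 0.04], [[0.01, -0.1, 0.02], [0, 0, 0.168], 0.04], [[0.013, -0.134, 0.03], [0, 0, 0.224], 0.04], [[0.016, -0.1676, 0.04], [0, 0, 0.28], 0.04]]}}

```text
time: 2.1
tool_pos: [0.5454, 0.1123, 0.1659]
tool_rot: [3.141, 0.0, -0.694]
contact_force: [0.7, -0.1, 0.2]
opening: 0.0398
grip_force: 0.0
```

```bash
python3 go.py 1 .545 .1113 .1 -39.7 1 .545 .1113 .051 -39.7; python3 -c "
from h import *
im=snap('top','t2.png');import cv2
s=snap('side','s2.png')
A=cv2.resize(im[150:240,240:360],None,fx=4,fy=4);B=cv2.resize(s[150:270,250:370],None,fx=3,fy=3)
cv2.imwrite('pics/c4.png',cv2.cvtColor(np.hstack([A[:360,:400],B[:,:400]]),cv2.COLOR_RGB2BGR))"
```

```text
t 2.1 pos [0.5454 0.1123 0.1659] yaw -39.8 op 0.0398 grip 0.0 F [ 0.7 -0.1  0.2] T [0.05 0.05 0.03] q6 2.33
  shift [0.0004 0.001  0.0659] turn [ 0.001  0.    -0.002]
  shift [ 0.    -0.     0.049] turn [-0.  0. -0.]
```

View pics/c4.png

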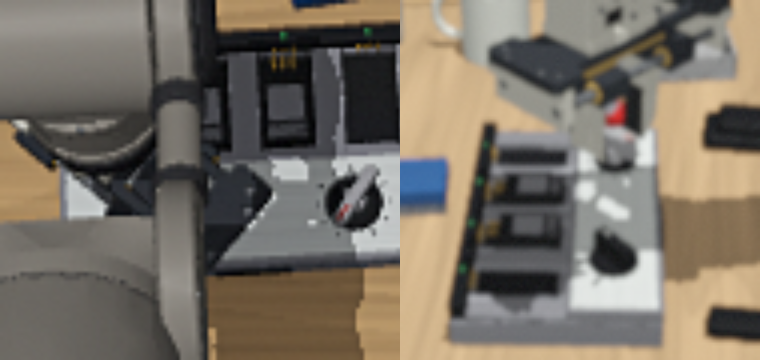

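The gripper is above the selector, whose bar shows at (612,245) in the side half and is clear. Next: descend, close, and check the force.

Emit:
{"fn": "arm_command", "kwargs": {"moves": [[[0, 0.001, 0.03], [0, 0, 0], 0.04], [[0, 0.001, 0.06], [0, 0, 0], 0.04], [[0, 0.001, 0.09], [0, 0, 0], 0.04], [[0, 0.001, 0.107], [0, 0, 0], 0.04], [[0, 0.001, 0.115], [0, 0, 0], 0.04]], "squeeze": 25}}

```text
time: 2.7
tool_pos: [0.543, 0.1094, 0.05]
tool_rot: [3.139, 0.002, -0.692]
contact_force: [0.5, 0.0, -0.1]
opening: 0.04
grip_force: 0.0
```

Emit:
{"fn": "arm_command", "kwargs": {"moves": [[[0, 0, 0], [0, 0, 0], 0.0], [[0, 0, 0], [0, 0, 0], 0.0], [[0, 0, 0], [0, 0, 0], 0.0], [[0, 0, 0], [0, 0, 0], 0.0], [[0, 0, 0], [0, 0, 0], 0.0]], "squeeze": 25}}

```text
time: 3.2
tool_pos: [0.5462, 0.1113, 0.053]
tool_rot: [-3.137, -0.002, -0.692]
contact_force: [3.0, 4.5, 0.4]
opening: 0.0115
grip_force: 24.8
```

```bash
python3 go.py
```

```text
t 3.2 pos [0.5462 0.1113 0.053 ] yaw -39.7 op 0.0115 grip 24.8 F [3.  4.5 0.4] T [ 0.95 -0.48 -0.05] q6 2.32
```

Emit:
{"fn": "arm_command", "kwargs": {"moves": [[[0, 0, 0], [0, 0, -0.12], 0.0], [[0, 0, 0], [0, 0, -0.24], 0.0], [[0, 0, 0], [0, 0, -0.36], 0.0], [[0, 0, 0], [0, 0, -0.48], 0.0], [[0, 0, 0], [0, 0, -0.6], 0.0]]}}

```text
time: 3.7
tool_pos: [0.5463, 0.1119, 0.053]
tool_rot: [-3.139, -0.005, -0.088]
contact_force: [3.7, 8.5, -0.6]
opening: 0.0112
grip_force: 24.9
```

Emit:
{"fn": "arm_command", "kwargs": {"moves": [[[0, 0, 0], [0, 0, -0.12], 0.0], [[0, 0, 0], [0, 0, -0.24], 0.0], [[0, 0, 0], [0, 0, -0.36], 0.0], [[0, 0, 0], [0, 0, -0.48], 0.0], [[0, 0, 0], [0, 0, -0.6], 0.0]]}}

```text
time: 4.2
tool_pos: [0.5462, 0.1124, 0.0531]
tool_rot: [-3.141, -0.006, 0.512]
contact_force: [3.0, 10.2, -0.2]
opening: 0.0118
grip_force: 25.0
```

Emit:
{"fn": "arm_command", "kwargs": {"moves": [[[0, 0, 0], [0, 0, -0.12], 0.0], [[0, 0, 0], [0, 0, -0.24], 0.0], [[0, 0, 0], [0, 0, -0.36], 0.0], [[0, 0, 0], [0, 0, -0.48], 0.0], [[0, 0, 0], [0, 0, -0.6], 0.0]]}}

```text
time: 4.7
tool_pos: [0.5454, 0.1121, 0.053]
tool_rot: [3.14, -0.004, 1.113]
contact_force: [0.7, 8.1, 0.7]
opening: 0.0117
grip_force: 25.0
```

```bash
python3 go.py
```

```text
t 4.7 pos [0.5454 0.1121 0.053 ] yaw 63.8 op 0.0117 grip 25.0 F [0.7 8.1 0.7] T [ 1.4  -0.2  -0.07] q6 0.52
```

Emit:
{"fn": "arm_command", "kwargs": {"moves": [[[0, 0, 0], [0, 0, 0], 0.03], [[0, 0, 0], [0, 0, 0], 0.03], [[0, 0, 0], [0, 0, 0], 0.03], [[0, 0, -0.02], [0, 0, 0], 0.03], [[0, 0, -0.06], [0, 0, 0], 0.03]]}}

```text
time: 5.2
tool_pos: [0.5423, 0.1097, 0.1097]
tool_rot: [-3.136, 0.004, 1.106]
contact_force: [0.3, -0.2, 0.3]
opening: 0.0301
grip_force: 0.0
```

```bash
python3 -c "
import numpy as np
y=np.radians(3.4);R=np.array([[np.cos(y),-np.sin(y)],[np.sin(y),np.cos(y)]])
for b in (93,31,-31,-93): print(b,R@[35,b]+[595.5,39.7])
from h import *
print('mug',cast('top',423,160,.05),'tray',cast('top',426,208,.004))"
python3 go.py 1 .55 .09 .16 40 1 .6285 .0727 .15 3.4
```

```text
93 [624.92290123 134.61202707]
31 [628.5998964   72.72115774]
-31 [632.27689156  10.83028841]
-93 [635.95388672 -51.06058092]
mug [ 0.67300172 -0.31442102  0.05      ] tray [ 0.53950163 -0.32741216  0.004     ]
t 5.2 pos [0.5423 0.1097 0.1097] yaw 63.4 op 0.0301 grip 0.0 F [ 0.3 -0.2  0.3] T [-0.03 -0.06 -0.02] q6 0.53
  shift [-0.0144  0.0154 -0.0504] turn [-0.005  0.005  0.408]
  shift [0.049  0.0637 0.01  ] turn [-0.    -0.     0.639]
```

Emit:
{"fn": "arm_command", "kwargs": {"moves": [[[0, 0, -0.01], [0, 0, 0.08], 0.044], [[0, 0, -0.02], [0, 0, 0.16], 0.044], [[0, 0, -0.03], [0, 0, 0.24], 0.044], [[0, 0, -0.04], [0, 0, 0.32], 0.044], [[-0.015, 0.015, -0.05], [0, 0, 0.408], 0.044]]}}

```text
time: 5.7
tool_pos: [0.5505, 0.0913, 0.1622]
tool_rot: [-3.141, 0.0, 0.697]
contact_force: [0.1, -0.5, -0.4]
opening: 0.044
grip_force: 0.0
```

Emit:
{"fn": "arm_command", "kwargs": {"moves": [[[0.01, 0.013, 0], [0, 0, 0.13], 0.044], [[0.02, 0.026, 0], [0, 0, 0.26], 0.044], [[0.03, 0.039, 0], [0, 0, 0.39], 0.044], [[0.049, 0.064, 0], [0, 0, 0.51], 0.044], [[0.049, 0.064, 0.01], [0, 0, 0.639], 0.044]]}}

```text
time: 6.2
tool_pos: [0.6334, 0.0713, 0.1527]
tool_rot: [3.141, -0.005, 0.053]
contact_force: [0.2, -1.8, -0.6]
opening: 0.0439
grip_force: 0.0
```

```bash
python3 go.py 1 .6285 .0727 .08 3.4;python3 -c "
from h import *
s=snap('side','s3.png');B=cv2.resize(s[150:270,240:370],None,fx=5,fy=5,interpolation=cv2.INTER_CUBIC)
cv2.imwrite('pics/c5.png',cv2.cvtColor(B,cv2.COLOR_RGB2BGR))
for k in (0,1): 
  y=np.radians(3.4+60-30*k);print((proj('side',[.545+.021*np.cos(y),.112+.021*np.sin(y),.067])-[240,150])*5)"
```

```text
t 6.2 pos [0.6334 0.0713 0.1527] yaw 3.0 op 0.0439 grip 0.0 F [ 0.2 -1.8 -0.6] T [0.07 0.05 0.01] q6 1.51
  shift [-0.0052 -0.0017  0.0726] turn [ 0.001 -0.005 -0.006]
[387.68423949 420.67396118]
[372.42185964 410.57816993]
```

View pics/c5.png

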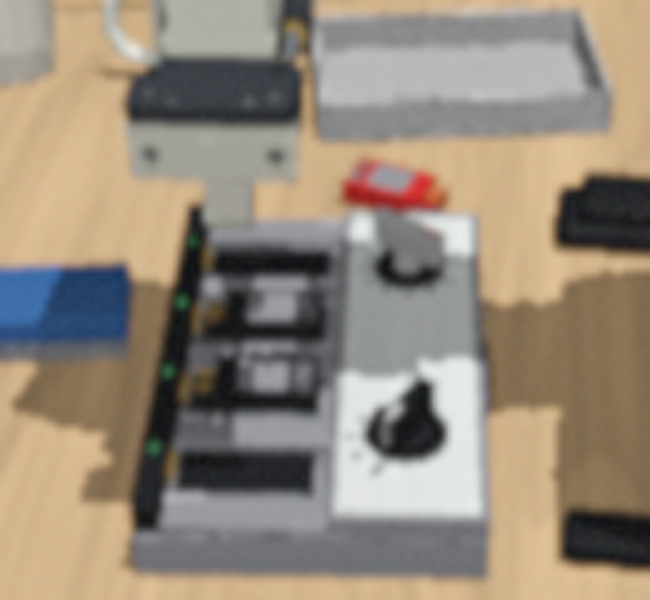

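The bar points at the long OFF mark, with its white tip at about (385,415) against (388,421) predicted for OFF. Charged packs sit in bays 1 and 2. Next I take the charged pack in bay 1.

Emit:
{"fn": "arm_command", "kwargs": {"moves": [[[-0.005, -0.002, 0.03], [0, 0, -0.006], 0.046], [[-0.005, -0.002, 0.06], [0, 0, -0.006], 0.046], [[-0.005, -0.002, 0.09], [0, 0, -0.006], 0.046], [[-0.005, -0.002, 0.105], [0, 0, -0.006], 0.046], [[-0.005, -0.002, 0.115], [0, 0, -0.006], 0.046]]}}

```text
time: 6.75
tool_pos: [0.6235, 0.0743, 0.0352]
tool_rot: [-3.142, 0.003, 0.068]
contact_force: [-0.1, -0.2, 15.6]
opening: 0.0455
grip_force: 9.9
```

Emit:
{"fn": "arm_command", "kwargs": {"moves": [[[0, 0, 0], [0, 0, 0], 0.0], [[0, 0, 0], [0, 0, 0], 0.0], [[0, 0, 0], [0, 0, 0], 0.0], [[0, 0, 0], [0, 0, 0], 0.0], [[0, 0, 0], [0, 0, 0], 0.0]], "squeeze": 25}}

```text
time: 7.25
tool_pos: [0.625, 0.0744, 0.0373]
tool_rot: [3.141, -0.001, 0.067]
contact_force: [-0.3, -0.7, 4.0]
opening: 0.0336
grip_force: 25.0
```

```bash
python3 go.py 1 .6285 .0727 .15 3.4
```

```text
t 7.2 pos [0.625  0.0744 0.0373] yaw 3.8 op 0.0336 grip 25.0 F [-0.3 -0.7  4. ] T [-0.04  0.11  0.03] q6 1.5
  shift [ 0.0035  0.0019 -0.1127] turn [ 0.    -0.001  0.008]
```

Emit:
{"fn": "arm_command", "kwargs": {"moves": [[[0, 0, -0.015], [0, 0, 0], 0.0], [[0, 0, -0.03], [0, 0, 0], 0.0], [[0, 0, -0.06], [0, 0, 0], 0.0], [[0, 0, -0.09], [0, 0, 0], 0.0], [[0, 0, -0.113], [0, 0, 0], 0.0]]}}

```text
time: 7.75
tool_pos: [0.6253, 0.0744, 0.1528]
tool_rot: [3.141, -0.003, 0.067]
contact_force: [1.1, 0.3, -0.1]
opening: 0.0337
grip_force: 25.0
```

```bash
python3 go.py 2 .4925 -.322 .15 8.8 1 .4925 -.322 .014 8.8
```

```text
t 7.8 pos [0.6253 0.0744 0.1528] yaw 3.8 op 0.0337 grip 25.0 F [ 1.1  0.3 -0.1] T [ 0.03 -0.02  0.03] q6 1.5
  shift [-0.0795  0.1933  0.0012] turn [ 0.    -0.001 -0.043]
  shift [-0.0878  0.1897  0.0013] turn [ 0.    -0.001 -0.043]
  shift [ 0.    -0.     0.136] turn [-0.  0.  0.]
```

Emit:
{"fn": "arm_command", "kwargs": {"moves": [[[-0.016, 0.039, 0], [0, 0, 0], 0.0], [[-0.032, 0.078, 0], [0, 0, 0], 0.0], [[-0.048, 0.116, 0], [0, 0, -0.02], 0.0], [[-0.064, 0.155, 0], [0, 0, -0.04], 0.0], [[-0.08, 0.193, 0], [0, 0, -0.043], 0.0]]}}

```text
time: 8.25
tool_pos: [0.5572, -0.125, 0.1509]
tool_rot: [3.141, -0.001, 0.111]
contact_force: [0.6, 0.3, -0.4]
opening: 0.0339
grip_force: 25.0
```

Emit:
{"fn": "arm_command", "kwargs": {"moves": [[[-0.02, 0.04, 0], [0, 0, 0], 0.0], [[-0.04, 0.08, 0], [0, 0, -0.02], 0.0], [[-0.06, 0.13, 0], [0, 0, -0.04], 0.0], [[-0.08, 0.17, 0], [0, 0, -0.043], 0.0], [[-0.088, 0.19, 0], [0, 0, -0.043], 0.0]]}}

```text
time: 8.75
tool_pos: [0.4895, -0.3259, 0.1509]
tool_rot: [3.14, -0.0, 0.15]
contact_force: [0.1, 0.8, -0.7]
opening: 0.0337
grip_force: 25.0
```

```bash
python3 go.py 1 .4925 -.322 .014 8.8;python3 -c "
from h import *
s=snap('side','s4.png');B=cv2.resize(s[100:200,230:400],None,fx=4,fy=4,interpolation=cv2.INTER_CUBIC)
cv2.imwrite('pics/c6.png',cv2.cvtColor(B,cv2.COLOR_RGB2BGR))"
```

```text
t 8.8 pos [ 0.4895 -0.3259  0.1509] yaw 8.6 op 0.0337 grip 25.0 F [ 0.1  0.8 -0.7] T [ 0.03  0.02 -0.02] q6 0.7
  shift [ 0.0035 -0.0037  0.1368] turn [ 0.002 -0.    -0.004]
```

View pics/c6.png

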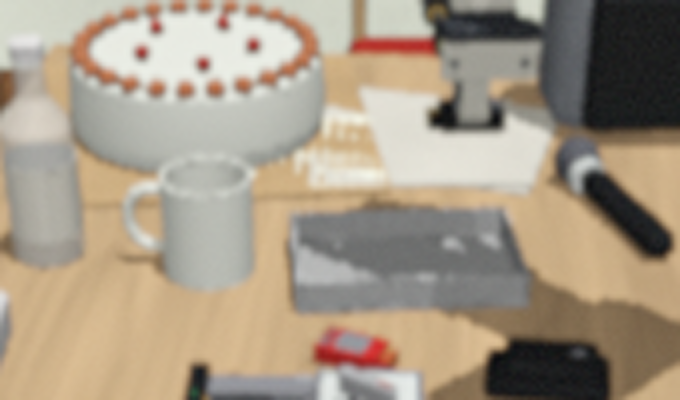

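The pack is held at (470,115) above the tray, and the mug and mic are clear. I'll lower it in.

Emit:
{"fn": "arm_command", "kwargs": {"moves": [[[0.003, -0.003, 0.03], [0, 0, 0], 0.0], [[0.003, -0.003, 0.06], [0, 0, 0], 0.0], [[0.003, -0.003, 0.09], [0, 0, 0], 0.0], [[0.003, -0.003, 0.118], [0, 0, 0], 0.0], [[0.003, -0.003, 0.134], [0, 0, 0], 0.0]]}}

```text
time: 9.3
tool_pos: [0.4931, -0.3175, 0.0143]
tool_rot: [-3.14, 0.002, 0.153]
contact_force: [-1.0, 0.8, -0.9]
opening: 0.0336
grip_force: 25.0
```

Emit:
{"fn": "arm_command", "kwargs": {"moves": [[[0, 0, 0], [0, 0, 0], 0.0], [[0, 0, 0.002], [0, 0, 0], 0.046], [[0, 0, 0.002], [0, 0, 0], 0.046], [[0, 0, -0.03], [0, 0, 0], 0.046], [[0, 0, -0.08], [0, 0, 0], 0.046]]}}

```text
time: 9.8
tool_pos: [0.4923, -0.3173, 0.095]
tool_rot: [-3.137, 0.004, 0.153]
contact_force: [0.8, -0.4, 1.3]
opening: 0.0458
grip_force: 0.0
```

```bash
python3 go.py 1 .5 -.3 .15 8 2 .631 .0127 .15 3.4 1 .631 .0127 .0375 3.4
```

```text
t 9.8 pos [ 0.4923 -0.3173  0.095 ] yaw 8.8 op 0.0458 grip 0.0 F [ 0.8 -0.4  1.3] T [-0.    0.02 -0.01] q6 0.71
  shift [ 0.0101 -0.0162 -0.055 ] turn [-0.004  0.004  0.013]
  shift [ 0.0866 -0.1457 -0.    ] turn [ 0.   -0.    0.04]
  shift [ 0.0807 -0.1491 -0.    ] turn [ 0.   -0.    0.04]
  shift [ 0.     -0.      0.1125] turn [ 0. -0. -0.]
```

Emit:
{"fn": "arm_command", "kwargs": {"moves": [[[0, 0, -0.055], [0, 0, 0], 0.046], [[0.025, -0.04, -0.055], [0, 0, 0.02], 0.046], [[0.05, -0.08, -0.055], [0, 0, 0.03], 0.046], [[0.075, -0.12, -0.055], [0, 0, 0.05], 0.046], [[0.0965, -0.162, -0.055], [0, 0, 0.053], 0.046]]}}

```text
time: 10.3
tool_pos: [0.5654, -0.1423, 0.1524]
tool_rot: [3.14, -0.003, 0.099]
contact_force: [0.7, 0.5, 0.1]
opening: 0.0461
grip_force: 0.0
```

Emit:
{"fn": "arm_command", "kwargs": {"moves": [[[0.02, -0.04, 0], [0, 0, 0.02], 0.046], [[0.04, -0.08, 0], [0, 0, 0.03], 0.046], [[0.06, -0.12, 0], [0, 0, 0.04], 0.046], [[0.081, -0.149, 0], [0, 0, 0.04], 0.046], [[0.081, -0.149, 0], [0, 0, 0.04], 0.046]]}}

```text
time: 10.8
tool_pos: [0.6317, 0.017, 0.1519]
tool_rot: [-3.141, -0.003, 0.065]
contact_force: [-0.5, 0.7, 0.1]
opening: 0.0457
grip_force: 0.0
```

```bash
python3 go.py 1 .631 .0127 .038 3.4
```

```text
t 10.8 pos [0.6317 0.017  0.1519] yaw 3.7 op 0.0457 grip 0.0 F [-0.5  0.7  0.1] T [-0.    0.06 -0.02] q6 1.41
  shift [-0.0013  0.0044  0.1139] turn [-0.001 -0.003  0.005]
```

Emit:
{"fn": "arm_command", "kwargs": {"moves": [[[-0.001, 0.004, 0.03], [0, 0, 0.005], 0.046], [[-0.001, 0.004, 0.06], [0, 0, 0.005], 0.046], [[-0.001, 0.004, 0.09], [0, 0, 0.005], 0.046], [[-0.001, 0.004, 0.105], [0, 0, 0.005], 0.046], [[-0.001, 0.004, 0.112], [0, 0, 0.005], 0.046]]}}

```text
time: 11.3
tool_pos: [0.6284, 0.0077, 0.0378]
tool_rot: [-3.142, 0.002, 0.054]
contact_force: [0.3, -0.2, 0.6]
opening: 0.0463
grip_force: 0.0
```

Emit:
{"fn": "arm_command", "kwargs": {"moves": [[[0, 0, 0], [0, 0, 0], 0.046], [[0, 0, 0], [0, 0, 0], 0.0], [[0, 0, 0], [0, 0, 0], 0.0], [[0, 0, 0], [0, 0, 0], 0.0], [[0, 0, 0], [0, 0, 0], 0.0]]}}

```text
time: 11.8
tool_pos: [0.6302, 0.0083, 0.0402]
tool_rot: [3.141, -0.003, 0.055]
contact_force: [-1.8, -1.0, 6.2]
opening: 0.0335
grip_force: 25.0
```

Emit:
{"fn": "arm_command", "kwargs": {"moves": [[[0, 0, -0.015], [0, 0, 0], 0.0], [[0, 0, -0.03], [0, 0, 0], 0.0], [[0, 0, -0.06], [0, 0, 0], 0.0], [[0, 0, -0.09], [0, 0, 0], 0.0], [[0, 0, -0.113], [0, 0, 0], 0.0]]}}

```text
time: 12.3
tool_pos: [0.6298, 0.0085, 0.1547]
tool_rot: [3.141, -0.002, 0.055]
contact_force: [0.7, 0.3, -0.6]
opening: 0.0336
grip_force: 25.0
```

```bash
python3 go.py 2 .570 -.312 .15 8.8 1 .570 -.312 .016 8.8
```

```text
t 12.3 pos [0.6298 0.0085 0.1547] yaw 3.1 op 0.0336 grip 25.0 F [ 0.7  0.3 -0.6] T [ 0.03 -0.03  0.02] q6 1.41
  shift [-0.0387  0.1584  0.0023] turn [ 0.    -0.001 -0.049]
  shift [-0.0464  0.1563  0.0023] turn [ 0.    -0.001 -0.049]
  shift [ 0.    -0.     0.134] turn [-0.  0.  0.]
```

Emit:
{"fn": "arm_command", "kwargs": {"moves": [[[-0.01, 0.04, 0], [0, 0, 0], 0.0], [[-0.02, 0.08, 0], [0, 0, 0], 0.0], [[-0.03, 0.12, 0], [0, 0, -0.02], 0.0], [[-0.039, 0.158, 0], [0, 0, -0.04], 0.0], [[-0.039, 0.158, 0], [0, 0, -0.049], 0.0]]}}

```text
time: 12.8
tool_pos: [0.5982, -0.1562, 0.1526]
tool_rot: [3.14, -0.0, 0.1]
contact_force: [0.4, 0.5, -0.3]
opening: 0.0336
grip_force: 25.0
```

Emit:
{"fn": "arm_command", "kwargs": {"moves": [[[-0.012, 0.04, 0], [0, 0, 0], 0.0], [[-0.024, 0.08, 0], [0, 0, -0.02], 0.0], [[-0.036, 0.12, 0], [0, 0, -0.04], 0.0], [[-0.046, 0.156, 0], [0, 0, -0.049], 0.0], [[-0.046, 0.156, 0], [0, 0, -0.049], 0.0]]}}

```text
time: 13.3
tool_pos: [0.5684, -0.3156, 0.1522]
tool_rot: [3.14, -0.0, 0.148]
contact_force: [0.4, 0.7, -1.0]
opening: 0.0333
grip_force: 25.0
```

```bash
python3 go.py 1 .570 -.312 .017 8.8
```

```text
t 13.3 pos [ 0.5684 -0.3156  0.1522] yaw 8.5 op 0.0333 grip 25.0 F [ 0.4  0.7 -1. ] T [ 0.02  0.   -0.01] q6 0.8
  shift [ 0.0021 -0.0035  0.1352] turn [ 0.002 -0.    -0.005]
```

Emit:
{"fn": "arm_command", "kwargs": {"moves": [[[0.002, 0, 0.03], [0, 0, 0], 0.0], [[0.002, 0, 0.06], [0, 0, 0], 0.0], [[0.002, 0, 0.09], [0, 0, 0], 0.0], [[0.002, 0, 0.12], [0, 0, 0], 0.0], [[0.002, 0, 0.134], [0, 0, 0], 0.0]]}}

```text
time: 13.8
tool_pos: [0.5706, -0.3087, 0.0155]
tool_rot: [-3.138, 0.003, 0.154]
contact_force: [-4.8, 9.1, 36.0]
opening: 0.0337
grip_force: 25.1
```

Emit:
{"fn": "arm_command", "kwargs": {"moves": [[[0, 0, 0], [0, 0, 0], 0.0], [[0, 0, 0.002], [0, 0, 0], 0.046], [[0, 0, 0.002], [0, 0, 0], 0.046], [[0, 0, -0.03], [0, 0, 0], 0.046], [[0, 0, -0.08], [0, 0, 0], 0.046]]}}

```text
time: 14.3
tool_pos: [0.5699, -0.3099, 0.0962]
tool_rot: [-3.137, 0.004, 0.153]
contact_force: [0.1, -0.2, -0.4]
opening: 0.0459
grip_force: 0.0
```

```bash
cat > d.py <<'E'
from m import *
import sys
T=snap('top','t5.png');S_=snap('side','s5.png')
gray=lambda h:(h[...,1]<70)
for n,im,bx in(('top',T,(165,225,200,250)),('top',T,(207,220,240,255)),('side',S_,(345,320,378,353)),('side',S_,(342,280,380,308))):
    print(n,*rect(n,blob(im,bx,gray),.018))
gold=lambda h:(h[...,1]>110)&(h[...,0]>15)&(h[...,0]<32)&(h[...,2]>120)
B=cv2.resize(S_[120:200,290:390],None,fx=4,fy=4,interpolation=cv2.INTER_CUBIC)
A=cv2.resize(S_[275:365,320:400],None,fx=4,fy=4,interpolation=cv2.INTER_CUBIC)
cv2.imwrite('pics/c7.png',cv2.cvtColor(np.hstack([A[:320],B[:320,:]]),cv2.COLOR_RGB2BGR))
E
python3 d.py;python3 go.py
```

```text
top [448.2292 380.5101] [30.8211 51.7373] 7.736236095428467
top [448.35   265.6012] [52.4704 31.326 ] 32.90064239501953
side [450.1549 383.3015] [32.9925 60.6347] 8.4024019241333
side [453.7378 270.5209] [65.1316 39.7162] 32.06819534301758
t 14.4 pos [ 0.5753 -0.3135  0.1063] yaw 8.8 op 0.0458 grip 0.0 F [ 0.  -1.3  1.1] T [-0.   -0.02 -0.05] q6 0.8
```

View pics/c7.png

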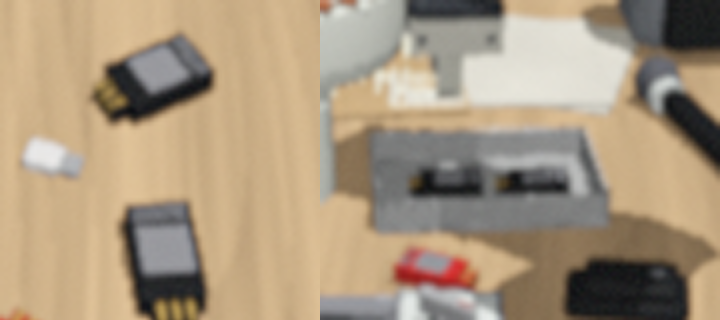

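Both charged packs lie flat in the tray, at (445,182) and (533,182) in the right half. In the left half, flat B at (155,78) has its nose towards the dongle side and flat A at (165,260) has its nose at the bottom, towards +y. The dongle at (50,158) is clear of both grasps. I'll pick up B first.

```bash
python3 go.py 3 .4535 .2695 .13 32.5
```

```text
t 14.4 pos [ 0.5753 -0.3135  0.1063] yaw 8.8 op 0.0458 grip 0.0 F [ 0.  -1.3  1.1] T [-0.   -0.02 -0.05] q6 0.8
  shift [-0.0105 -0.1981 -0.01  ] turn [ 0.004 -0.003 -0.138]
  shift [ 0.0169 -0.1977 -0.0092] turn [ 0.004 -0.003 -0.138]
  shift [ 0.0439 -0.1936 -0.0085] turn [ 0.004 -0.003 -0.138]
```

Emit:
{"fn": "arm_command", "kwargs": {"moves": [[[0, 0, -0.03], [0, 0, 0], 0.06], [[0, -0.05, -0.03], [0, 0, 0], 0.06], [[-0.005, -0.1, -0.03], [0, 0, -0.05], 0.06], [[-0.01, -0.15, -0.03], [0, 0, -0.1], 0.06], [[-0.01, -0.198, -0.03], [0, 0, -0.138], 0.06]]}}

```text
time: 14.9
tool_pos: [0.5307, -0.1152, 0.1286]
tool_rot: [3.141, -0.001, 0.292]
contact_force: [0.2, 0.1, -0.0]
opening: 0.0599
grip_force: 0.0
```

Emit:
{"fn": "arm_command", "kwargs": {"moves": [[[0.003, -0.04, 0], [0, 0, -0.03], 0.06], [[0.007, -0.08, 0], [0, 0, -0.06], 0.06], [[0.01, -0.12, 0], [0, 0, -0.09], 0.06], [[0.013, -0.16, 0], [0, 0, -0.12], 0.06], [[0.017, -0.198, 0], [0, 0, -0.138], 0.06]]}}

```text
time: 15.4
tool_pos: [0.4907, 0.0794, 0.1286]
tool_rot: [3.141, -0.002, 0.43]
contact_force: [0.5, -0.1, 0.1]
opening: 0.0599
grip_force: 0.0
```

Emit:
{"fn": "arm_command", "kwargs": {"moves": [[[0.01, -0.05, 0], [0, 0, -0.03], 0.06], [[0.02, -0.1, 0], [0, 0, -0.06], 0.06], [[0.033, -0.15, 0], [0, 0, -0.1], 0.06], [[0.044, -0.194, 0.01], [0, 0, -0.138], 0.06], [[0.044, -0.194, 0.02], [0, 0, -0.138], 0.06]]}}

```text
time: 15.9
tool_pos: [0.4494, 0.2779, 0.1086]
tool_rot: [-3.141, -0.004, 0.574]
contact_force: [0.8, -0.1, -0.5]
opening: 0.0599
grip_force: 0.0
```

```bash
cat > e.py <<'E'
from m import *
S_=snap('side','s6.png');gray=lambda h:(h[...,1]<70)
for n,im,bx in(('side',S_,(345,320,378,353)),('side',S_,(342,280,380,308))):
    print(n,*rect(n,blob(im,bx,gray),.018))
E
python3 e.py;python3 go.py 1 .4535 .2695 .0105 32.5
```

```text
side [450.135  383.3579] [32.8588 60.4927] 8.376607894897461
side [453.383  271.7603] [68.9811 41.6591] 35.25523376464844
t 15.9 pos [0.4488 0.2749 0.1065] yaw 32.8 op 0.0601 grip 0.0 F [-1.1 -0.6 -1.6] T [-0.06  0.    0.07] q6 1.4
  shift [0.001  0.0071 0.096 ] turn [-0.     0.     0.005]
```

Emit:
{"fn": "arm_command", "kwargs": {"moves": [[[0.001, 0.007, 0.03], [0, 0, 0], 0.06], [[0.001, 0.007, 0.06], [0, 0, 0], 0.06], [[0.001, 0.007, 0.08], [0, 0, 0], 0.06], [[0.001, 0.007, 0.093], [0, 0, 0], 0.06], [[0.001, 0.007, 0.095], [0, 0, 0], 0.06]]}}

```text
time: 16.45
tool_pos: [0.4547, 0.2659, 0.0118]
tool_rot: [-3.141, 0.002, 0.565]
contact_force: [-0.6, -0.7, -0.2]
opening: 0.0599
grip_force: 0.0
```

Emit:
{"fn": "arm_command", "kwargs": {"moves": [[[0, 0, 0], [0, 0, 0], 0.06], [[0, 0, 0], [0, 0, 0], 0.0], [[0, 0, 0], [0, 0, 0], 0.0], [[0, 0, 0], [0, 0, 0], 0.0], [[0, 0, 0], [0, 0, 0], 0.0]]}}

```text
time: 16.95
tool_pos: [0.4551, 0.2672, 0.0132]
tool_rot: [3.141, -0.001, 0.567]
contact_force: [-0.0, -0.7, 4.1]
opening: 0.0336
grip_force: 25.0
```

```bash
python3 go.py 1 .4535 .2695 .10 32.5 2 .632 .0108 .13 3.4
```

```text
t 16.9 pos [0.4551 0.2672 0.0132] yaw 32.5 op 0.0336 grip 25.0 F [-0.  -0.7  4.1] T [-0.02  0.1   0.02] q6 1.39
  shift [-0.0001 -0.0028 -0.0868] turn [ 0.    -0.001 -0.   ]
  shift [ 0.0058  0.157  -0.015 ] turn [ 0.    -0.     0.254]
  shift [ 0.045   0.1506 -0.015 ] turn [ 0.    -0.     0.254]
```

Emit:
{"fn": "arm_command", "kwargs": {"moves": [[[0, 0, -0.01], [0, 0, 0], 0.0], [[0, 0, -0.03], [0, 0, 0], 0.0], [[0, 0, -0.06], [0, 0, 0], 0.0], [[0, 0, -0.09], [0, 0, 0], 0.0], [[0, 0, -0.11], [0, 0, 0], 0.0]], "squeeze": 30}}

```text
time: 17.45
tool_pos: [0.4555, 0.2673, 0.1254]
tool_rot: [3.141, -0.003, 0.567]
contact_force: [0.5, -0.5, -0.5]
opening: 0.0332
grip_force: 30.0
```

Emit:
{"fn": "arm_command", "kwargs": {"moves": [[[0, 0.04, 0], [0, 0, 0.05], 0.0], [[0, 0.08, 0], [0, 0, 0.1], 0.0], [[0, 0.12, 0], [0, 0, 0.15], 0.0], [[0.006, 0.155, 0], [0, 0, 0.2], 0.0], [[0.006, 0.155, 0], [0, 0, 0.254], 0.0]]}}

```text
time: 17.95
tool_pos: [0.546, 0.1361, 0.1234]
tool_rot: [3.14, -0.002, 0.307]
contact_force: [0.1, 0.3, -0.8]
opening: 0.0333
grip_force: 30.0
```

Emit:
{"fn": "arm_command", "kwargs": {"moves": [[[0.01, 0.04, 0], [0, 0, 0.05], 0.0], [[0.02, 0.08, 0], [0, 0, 0.1], 0.0], [[0.03, 0.12, 0], [0, 0, 0.15], 0.0], [[0.045, 0.15, 0], [0, 0, 0.2], 0.0], [[0.045, 0.15, 0], [0, 0, 0.254], 0.0]]}}

```text
time: 18.45
tool_pos: [0.6345, 0.0067, 0.1232]
tool_rot: [3.14, -0.002, 0.053]
contact_force: [0.6, 0.6, -0.4]
opening: 0.0332
grip_force: 30.0
```

```bash
python3 go.py 1 .632 .0108 .062 3.4
```

```text
t 18.4 pos [0.6345 0.0067 0.1232] yaw 3.0 op 0.0332 grip 30.0 F [ 0.6  0.6 -0.4] T [0.02 0.03 0.01] q6 1.41
  shift [-0.0025 -0.0043  0.0611] turn [ 0.001 -0.002 -0.007]
```

Emit:
{"fn": "arm_command", "kwargs": {"moves": [[[-0.0025, -0.004, 0.02], [0, 0, -0.007], 0.0], [[-0.0025, -0.004, 0.04], [0, 0, -0.007], 0.0], [[-0.0025, -0.004, 0.056], [0, 0, -0.007], 0.0], [[-0.0025, -0.004, 0.056], [0, 0, -0.007], 0.0], [[-0.0025, -0.004, 0.056], [0, 0, -0.007], 0.0]]}}

```text
time: 18.95
tool_pos: [0.6296, 0.0145, 0.0673]
tool_rot: [3.141, -0.0, 0.066]
contact_force: [-0.6, -0.0, -1.2]
opening: 0.0331
grip_force: 30.0
```

```bash
python3 go.py;python3 -c "
from h import *
s=snap('side','s7.png');B=cv2.resize(s[175:270,255:345],None,fx=7,fy=6.3,interpolation=cv2.INTER_CUBIC)
cv2.imwrite('pics/c8.png',cv2.cvtColor(B,cv2.COLOR_RGB2BGR))"
```

```text
t 18.9 pos [0.6296 0.0145 0.0673] yaw 3.8 op 0.0331 grip 30.0 F [-0.6 -0.  -1.2] T [ 0.03  0.   -0.  ] q6 1.41
```

View pics/c8.png

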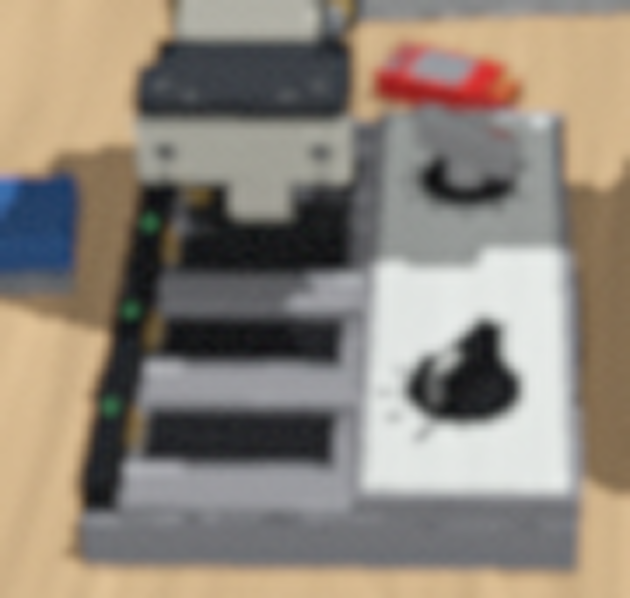

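The flat pack is held over bay 2: nose gold at (200,195), tail end at about (350,235). Bays 0 and 1 are empty and the selector is at OFF. I'll work out the pack's length offset from the tail and nose columns.

```bash
cat > f.py <<'E'
from m import *
im=cv2.cvtColor(cv2.imread('pics/s7.png'),cv2.COLOR_BGR2RGB)
g=cv2.cvtColor(im,cv2.COLOR_RGB2GRAY)
for v in range(203,217): print(v,g[v,276:310])
for x in(.5976,.6616,.6296):
  for z in(.0541,.0721): print(x,z,'near face px',proj('side',[x,.0145+.017,z]))
print('bay2 near front/back floor', [proj('side',[x,y,.028]) for x,y in ((.5975,.0285),(.667,.033))])
E
python3 f.py
```

```text
203 [122 115 104 115 126 135 136 136 136 133 133 140 151 156 155 158 158 159
 161 156 149 143 144 139 129 130 142 148 132  95  81  89  91 114]
204 [ 71  68  60  65  85 101 103  99  94  87  87 111 144 156 157 156 158 157
 159 153 132 116 112 102  89  90 100 102  87  72  85  93  95 114]
205 [ 27  27  23  30  62  82  85  83  72  47  46  99 143 158 157 158 156 157
 159 150 120  94  86  71  58  57  63  62  53  68  94 100  99 117]
206 [ 21  17  22  35  64  83  83  77  62  40  39  96 146 159 158 158 158 158
 159 151 114  80  70  57  42  47  52  52  54  77 100 102 102 119]
207 [ 21  21  21  42  66  72  63  56  46  30  32  93 144 157 158 158 158 158
 159 146 109  64  44  36  34  36  39  42  46  72  95  98  99 119]
208 [ 39  27  28  45  67  63  44  35  29  26  34  82 128 146 148 148 148 148
 148 139 103  55  29  25  27  29  31  31  45  72  89  94 101 121]
209 [ 66  45  33  57  77  72  45  33  29  25  28  56  94 114 119 119 118 119
 119 113  86  51  27  25  28  28  27  29  48  78  93  97 103 126]
210 [ 76  57  42  71  94  81  56  40  36  27  22  31  52  66  70  68  68  69
  70  66  53  35  22  
[... 569 characters left out ...]
7  26  20  22  26  26  45  73  87  92 106 131]
215 [ 20  31  66  85  66  34  25  20  21  23  22  22  27  24  17  21  24  25
  23  27  24  22  22  20  23  21  23  24  45  72  89  96 113 143]
216 [ 23  30  60  78  61  30  23  25  22  27  22  21  20  25  27  23  26  26
  22  22  21  22  23  24  25  22  22  27  50  75  92 108 138 172]
0.5976 0.0541 near face px [304.3429 213.6892]
0.5976 0.0721 near face px [304.2462 208.2753]
0.6616 0.0541 near face px [280.8781 212.5496]
0.6616 0.0721 near face px [280.5432 207.1398]
0.6296 0.0541 near face px [292.5936 213.1186]
0.6296 0.0721 near face px [292.3775 207.7068]
bay2 near front/back floor [array([304.629 , 220.6878]), array([279.3195, 220.4365])]
```

Run:
```python
from m import *
im=cv2.cvtColor(cv2.imread('pics/s7.png'),cv2.COLOR_BGR2RGB)
g=cv2.cvtColor(im,cv2.COLOR_RGB2GRAY).astype(float)
y=np.radians(3.4);R=np.array([[np.cos(y),-np.sin(y)],[np.sin(y),np.cos(y)]])
W=lambda a,b,z:[*((R@[a,b]+[595.5,39.7])/1000),z]
for b in(31,93):
    c=proj('side',W(35,b,.028));v=int(round(c[1]));print('bay',b,c,'front floor u',proj('side',W(0,b,.028)),'front top',proj('side',W(0,b,.035)),'back floor',proj('side',W(70,b,.028)))
    for vv in(v-1,v,v+1): print(vv,'front',g[vv,298:308],'back',g[vv,272:284])
print([proj('side',W(-8,b,.04)) for b in (31,93)],[proj('side',W(-87,b,.04)) for b in (31,93)])
for v in (228,240):print(g[v,300:312],g[v,330:345])
```

```text
bay 31 [291.2636 230.1942] front floor u [304.4254 230.3662] front top [304.3877 228.3027] back floor [278.0982 230.0222]
229 front [ 36.  38.  36.  35.  41.  88. 134. 148. 145. 168.] back [32. 37. 37. 52. 75. 72. 45. 23. 19. 21. 24. 23.]
230 front [ 32.  35.  36.  31.  43.  94. 139. 147. 142. 169.] back [37. 35. 35. 48. 65. 63. 42. 28. 26. 27. 22. 24.]
231 front [ 52.  47.  46.  44.  49.  97. 143. 149. 141. 171.] back [36. 35. 36. 57. 83. 87. 78. 75. 68. 56. 48. 47.]
bay 93 [289.441  245.6718] front floor u [303.3249 245.8509] front top [303.2805 243.7394] back floor [275.5531 245.4926]
245 front [ 38.  37.  35.  45.  97. 143. 148. 138. 160. 198.] back [ 49.  86. 105.  85.  51.  34.  34.  36.  38.  33.  36.  37.]
246 front [ 33.  39.  36.  49.  99. 143. 150. 140. 162. 198.] back [ 48.  87. 109.  84.  47.  37.  39.  40.  39.  37.  38.  36.]
247 front [ 57.  53.  49.  55. 102. 142. 150. 142. 166. 202.] back [ 59. 103. 119.  99.  79.  75.  74.  74.  71.  62.  54.  54.]
[array([307.3892, 226.8584]), array([306.4445, 242.2615])] [array([337.2869, 227.2501]), array([337.9936, 242.6698])]
[ 39.  33.  41.  78. 126. 142. 142. 166. 200. 222. 227. 228.] [231. 230. 231. 231. 224. 192. 152. 113.  99. 107. 114. 115. 111. 112.
 113.]
[ 84.  85.  96. 114. 124. 128. 154. 191. 220. 223. 212. 206.] [229. 229. 229. 231. 226. 205. 172. 141. 119. 111. 112. 113. 111. 111.
 111.]
```

Emit:
{"fn": "arm_command", "kwargs": {"moves": [[[0.004, 0.0043, 0], [0, 0, 0.007], 0.0], [[0.004, 0.0043, 0.005], [0, 0, 0.007], 0.0], [[0.004, 0.0043, 0.01], [0, 0, 0.007], 0.0], [[0.004, 0.0043, 0.01], [0, 0, 0.007], 0.0], [[0.004, 0.0043, 0.01], [0, 0, 0.007], 0.0]]}}

```text
time: 19.5
tool_pos: [0.6335, 0.0105, 0.0564]
tool_rot: [-3.142, 0.001, 0.059]
contact_force: [-0.0, 0.3, -0.8]
opening: 0.0335
grip_force: 30.0
```

```bash
python3 go.py 1 .634 .0105 .041 3.4
```

```text
t 19.5 pos [0.6335 0.0105 0.0564] yaw 3.4 op 0.0335 grip 30.0 F [-0.   0.3 -0.8] T [0.01 0.09 0.02] q6 1.41
  shift [0.0005 0.     0.0154] turn [-0.     0.001 -0.001]
```

Emit:
{"fn": "arm_command", "kwargs": {"moves": [[[0, 0, 0.005], [0, 0, 0], 0.0], [[0, 0, 0.01], [0, 0, 0], 0.0], [[0, 0, 0.013], [0, 0, 0], 0.0], [[0, 0, 0.0155], [0, 0, 0], 0.0], [[0, 0, 0.0155], [0, 0, 0], 0.0]]}}

```text
time: 20.0
tool_pos: [0.6337, 0.0105, 0.0412]
tool_rot: [3.141, -0.0, 0.059]
contact_force: [-0.8, 0.1, -0.0]
opening: 0.0334
grip_force: 30.0
```

```bash
python3 go.py
```

```text
t 20.0 pos [0.6337 0.0105 0.0412] yaw 3.4 op 0.0334 grip 30.0 F [-0.8  0.1 -0. ] T [ 0.02  0.08 -0.02] q6 1.41
```

It went in with no contact force. I'll release it, rise, and go to flat A.

Emit:
{"fn": "arm_command", "kwargs": {"moves": [[[0, 0, 0], [0, 0, 0], 0.042], [[0, 0, 0], [0, 0, 0], 0.042], [[0, 0, -0.01], [0, 0, 0], 0.042], [[0, 0, -0.05], [0, 0, 0], 0.042], [[0, 0, -0.09], [0, 0, 0], 0.042]]}}

```text
time: 20.5
tool_pos: [0.6332, 0.0105, 0.1321]
tool_rot: [-3.141, 0.002, 0.059]
contact_force: [0.9, -0.4, 0.0]
opening: 0.042
grip_force: 0.0
```

```bash
python3 go.py 3 .4485 .3876 .12 98.4
```

```text
t 20.5 pos [0.6332 0.0105 0.1321] yaw 3.4 op 0.042 grip 0.0 F [ 0.9 -0.4  0. ] T [ 0.06 -0.03 -0.04] q6 1.41
  shift [-0.0541 -0.1291  0.0042] turn [-0.001  0.    -0.553]
  shift [ 0.0218 -0.1383  0.0041] turn [-0.001  0.    -0.553]
  shift [ 0.0911 -0.1062  0.004 ] turn [-0.001  0.    -0.553]
```

Emit:
{"fn": "arm_command", "kwargs": {"moves": [[[-0.011, -0.026, 0], [0, 0, -0.11], 0.06], [[-0.022, -0.052, 0], [0, 0, -0.22], 0.06], [[-0.033, -0.078, 0], [0, 0, -0.33], 0.06], [[-0.044, -0.104, 0], [0, 0, -0.44], 0.06], [[-0.054, -0.129, 0], [0, 0, -0.553], 0.06]]}}

```text
time: 21.0
tool_pos: [0.5718, 0.1371, 0.1322]
tool_rot: [3.141, -0.001, 0.616]
contact_force: [0.7, -0.2, -0.2]
opening: 0.0599
grip_force: 0.0
```

Emit:
{"fn": "arm_command", "kwargs": {"moves": [[[0.004, -0.028, 0], [0, 0, -0.11], 0.06], [[0.009, -0.055, 0], [0, 0, -0.22], 0.06], [[0.013, -0.083, 0], [0, 0, -0.33], 0.06], [[0.017, -0.11, 0], [0, 0, -0.44], 0.06], [[0.022, -0.138, 0], [0, 0, -0.553], 0.06]]}}

```text
time: 21.5
tool_pos: [0.5107, 0.2626, 0.1321]
tool_rot: [3.141, -0.001, 1.169]
contact_force: [-0.5, -0.3, -0.8]
opening: 0.0602
grip_force: 0.0
```

Emit:
{"fn": "arm_command", "kwargs": {"moves": [[[0.018, -0.021, 0], [0, 0, -0.13], 0.06], [[0.036, -0.042, 0], [0, 0, -0.26], 0.06], [[0.07, -0.08, 0], [0, 0, -0.4], 0.06], [[0.091, -0.106, 0.01], [0, 0, -0.553], 0.06], [[0.091, -0.106, 0.01], [0, 0, -0.553], 0.06]]}}

```text
time: 22.0
tool_pos: [0.4468, 0.3904, 0.1209]
tool_rot: [-3.14, -0.001, 1.726]
contact_force: [-0.1, -1.1, -0.4]
opening: 0.0596
grip_force: 0.0
```

```bash
cat > g.py <<'E'
from m import *
T=snap('top','t8.png');S_=snap('side','s8.png');gray=lambda h:(h[...,1]<70)
print(*rect('side',blob(S_,(345,320,378,353),gray),.018))
u=T[155:200,250:352];v=S_[185:270,260:345]
A=cv2.resize(u,(408*1,180*1),interpolation=cv2.INTER_CUBIC);B=cv2.resize(v,(400,400),interpolation=cv2.INTER_CUBIC)
C=cv2.resize(S_[300:380,320:400],(320,400),interpolation=cv2.INTER_CUBIC)
cv2.imwrite('pics/c9.png',cv2.cvtColor(np.hstack([B,C]),cv2.COLOR_RGB2BGR))
E
python3 g.py; python3 go.py 1 .4485 .3876 .0105 98.4
```

```text
[449.9974 383.3221] [33.2016 60.5036] 8.510419845581055
t 22.1 pos [0.4492 0.3876 0.1216] yaw 98.5 op 0.0601 grip 0.0 F [ 0.3 -1.  -0.3] T [ 0.   -0.14 -0.  ] q6 0.44
  shift [ 0.0002 -0.0008  0.1111] turn [0.    0.    0.001]
```

View pics/c9.png

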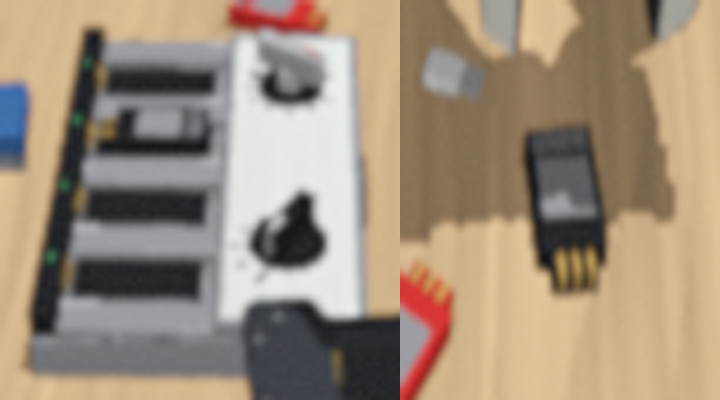

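The pack is seated in bay 2 at (160,130), and flat A hasn't moved. Next: grasp A.

Emit:
{"fn": "arm_command", "kwargs": {"moves": [[[0, 0, 0.03], [0, 0, 0], 0.06], [[0, 0, 0.06], [0, 0, 0], 0.06], [[0, 0, 0.09], [0, 0, 0], 0.06], [[0, 0, 0.105], [0, 0, 0], 0.06], [[0, 0, 0.11], [0, 0, 0], 0.06]]}}

```text
time: 22.6
tool_pos: [0.4498, 0.3853, 0.0099]
tool_rot: [-3.139, 0.001, 1.715]
contact_force: [0.3, 0.2, -0.2]
opening: 0.0602
grip_force: 0.0
```

Emit:
{"fn": "arm_command", "kwargs": {"moves": [[[0, 0, 0], [0, 0, 0], 0.06], [[0, 0, 0], [0, 0, 0], 0.0], [[0, 0, 0], [0, 0, 0], 0.0], [[0, 0, 0], [0, 0, 0], 0.0], [[0, 0, 0], [0, 0, 0], 0.0]]}}

```text
time: 23.1
tool_pos: [0.4497, 0.3873, 0.0118]
tool_rot: [3.141, -0.0, 1.718]
contact_force: [-0.3, -0.7, 3.1]
opening: 0.0335
grip_force: 30.0
```

```bash
python3 go.py 1 .4485 .3876 .12 98.4 3 .627 .134 .12 3.4
```

```text
t 23.1 pos [0.4497 0.3873 0.0118] yaw 98.4 op 0.0335 grip 30.0 F [-0.3 -0.7  3.1] T [-0.18  0.14  0.05] q6 0.43
  shift [ 0.0005 -0.001  -0.1082] turn [ 0.001 -0.     0.   ]
  shift [-0.0923  0.0465  0.    ] turn [-0.    -0.     0.553]
  shift [-0.0542  0.0881  0.    ] turn [-0.    -0.     0.553]
  shift [1.000e-04 1.034e-01 0.000e+00] turn [-0.    -0.     0.553]
```

Offset TCP to pack underside is 0.0118, so it seats at z = 0.040.

Emit:
{"fn": "arm_command", "kwargs": {"moves": [[[0, 0, -0.01], [0, 0, 0], 0.0], [[0, 0, -0.03], [0, 0, 0], 0.0], [[0, 0, -0.06], [0, 0, 0], 0.0], [[0, 0, -0.09], [0, 0, 0], 0.0], [[0, 0, -0.108], [0, 0, 0], 0.0]]}}

```text
time: 23.6
tool_pos: [0.4503, 0.3877, 0.1224]
tool_rot: [3.138, -0.001, 1.718]
contact_force: [0.0, 0.6, -0.9]
opening: 0.0332
grip_force: 30.0
```

Emit:
{"fn": "arm_command", "kwargs": {"moves": [[[-0.018, 0.009, 0], [0, 0, 0.11], 0.0], [[-0.037, 0.018, 0], [0, 0, 0.22], 0.0], [[-0.055, 0.028, 0], [0, 0, 0.33], 0.0], [[-0.074, 0.037, 0], [0, 0, 0.44], 0.0], [[-0.092, 0.0465, 0], [0, 0, 0.553], 0.0]]}}

```text
time: 24.1
tool_pos: [0.5094, 0.3023, 0.1199]
tool_rot: [3.141, -0.0, 1.16]
contact_force: [-0.3, -0.4, -0.6]
opening: 0.0332
grip_force: 30.0
```

Emit:
{"fn": "arm_command", "kwargs": {"moves": [[[-0.011, 0.018, 0], [0, 0, 0.11], 0.0], [[-0.022, 0.035, 0], [0, 0, 0.22], 0.0], [[-0.033, 0.053, 0], [0, 0, 0.33], 0.0], [[-0.043, 0.07, 0], [0, 0, 0.44], 0.0], [[-0.054, 0.088, 0], [0, 0, 0.553], 0.0]]}}

```text
time: 24.6
tool_pos: [0.5689, 0.218, 0.1199]
tool_rot: [3.141, -0.0, 0.607]
contact_force: [0.5, 0.1, -0.8]
opening: 0.0331
grip_force: 30.0
```

Emit:
{"fn": "arm_command", "kwargs": {"moves": [[[0, 0.02, 0], [0, 0, 0.13], 0.0], [[0, 0.04, 0], [0, 0, 0.27], 0.0], [[0, 0.08, 0], [0, 0, 0.41], 0.0], [[0, 0.103, 0], [0, 0, 0.553], 0.0], [[0, 0.103, 0], [0, 0, 0.553], 0.0]]}}

```text
time: 25.1
tool_pos: [0.6294, 0.1313, 0.1197]
tool_rot: [3.141, -0.001, 0.052]
contact_force: [0.7, 1.2, -0.6]
opening: 0.0334
grip_force: 30.0
```

```bash
python3 go.py 1 .627 .134 .065 3.4
```

```text
t 25.1 pos [0.6294 0.1313 0.1197] yaw 3.0 op 0.0334 grip 30.0 F [ 0.7  1.2 -0.6] T [0.08 0.02 0.  ] q6 1.61
  shift [-0.0023 -0.0028  0.0547] turn [ 0.001 -0.001 -0.007]
```

Emit:
{"fn": "arm_command", "kwargs": {"moves": [[[0, 0, 0.02], [0, 0, 0], 0.0], [[0, 0, 0.04], [0, 0, 0], 0.0], [[0, 0, 0.055], [0, 0, 0], 0.0], [[0, 0, 0.055], [0, 0, 0], 0.0], [[0, 0, 0.055], [0, 0, 0], 0.0]]}}

```text
time: 25.6
tool_pos: [0.6276, 0.1349, 0.0648]
tool_rot: [-3.142, -0.0, 0.06]
contact_force: [0.1, -0.2, -0.4]
opening: 0.0334
grip_force: 30.0
```

```bash
python3 go.py 1 .627 .1343 .055 3.4
python3 - <<'E'
from m import *
s=snap('side','s9.png');o=robot.observe();p=o['tool_pos'];yw=o['tool_rot'][2]
g=cv2.cvtColor(s,cv2.COLOR_RGB2GRAY).astype(int)
c,sn=np.cos(yw),np.sin(yw)
for a in(-.032,.022,.032):
    q=proj('side',[p[0]+a*c-.017*sn,p[1]+a*sn+.017*c,p[2]-.0118+.007]);v=int(round(q[1]));u=int(round(q[0]))
    print(a,q)
    for w in(v-2,v,v+2): print(w,u-6,g[w,u-6:u+7])
E
```

```text
t 25.6 pos [0.6276 0.1349 0.0648] yaw 3.5 op 0.0334 grip 30.0 F [ 0.1 -0.2 -0.4] T [ 0.04  0.02 -0.01] q6 1.6
  shift [-0.0006  0.0006  0.0098] turn [-0.    -0.     0.001]
-0.032 [300.2542 240.3146]
238 294 [ 28  22  28  34  33  31  59  88  98 100 100 100 103]
240 294 [ 26  21  28  28  27  31  49  68  81  90  98 116 142]
242 294 [ 24  24  28  27  25  28  26  30  61  99 116 126 158]
0.022 [278.0605 240.0363]
238 272 [ 34  26  34  31  24  25  23  26  51 102 136 146 145]
240 272 [33 52 70 63 40 23 20 24 29 40 58 63 64]
242 272 [34 63 85 74 44 26 23 23 26 21 20 21 19]
0.032 [273.9493 239.9847]
238 268 [75 56 64 55 34 26 34 31 24 25 23 26 51]
240 268 [61 52 70 60 33 52 70 63 40 23 20 24 29]
242 268 [42 19 25 25 34 63 85 74 44 26 23 23 26]
```

Emit:
{"fn": "arm_command", "kwargs": {"moves": [[[-0.0016, 0, 0], [0, 0, 0], 0.0], [[-0.0016, 0, 0.01], [0, 0, 0], 0.0], [[-0.0016, 0, 0.018], [0, 0, 0], 0.0], [[-0.0016, 0, 0.0248], [0, 0, 0], 0.0], [[-0.0016, 0, 0.0248], [0, 0, 0], 0.0]]}}

```text
time: 26.15
tool_pos: [0.626, 0.1341, 0.0392]
tool_rot: [3.142, 0.0, 0.059]
contact_force: [-0.9, 0.4, 4.5]
opening: 0.0333
grip_force: 30.0
```

```bash
python3 go.py
```

```text
t 26.1 pos [0.626  0.1341 0.0392] yaw 3.4 op 0.0333 grip 30.0 F [-0.9  0.4  4.5] T [0.04 0.19 0.07] q6 1.6
```

Seated lightly on the floor. I'll release it, rise and look.

Emit:
{"fn": "arm_command", "kwargs": {"moves": [[[0, 0, 0], [0, 0, 0], 0.042], [[0, 0, 0], [0, 0, 0], 0.042], [[0, 0, -0.01], [0, 0, 0], 0.042], [[0, 0, -0.05], [0, 0, 0], 0.042], [[0, 0, -0.1], [0, 0, 0], 0.042]]}}

```text
time: 26.65
tool_pos: [0.6247, 0.134, 0.1388]
tool_rot: [3.141, 0.005, 0.059]
contact_force: [1.8, 0.3, -1.1]
opening: 0.0418
grip_force: 0.0
```

```bash
cat > v.py <<'E'
from h import *
import sys
s=snap('side','sv.png');t=snap('top','tv.png')
A=cv2.resize(s[180:270,260:350],(500,500),interpolation=cv2.INTER_CUBIC)
B=cv2.resize(s[275:375,315:400],(300,500),interpolation=cv2.INTER_AREA)
cv2.imwrite('pics/'+sys.argv[1],cv2.cvtColor(np.hstack([A,B]),cv2.COLOR_RGB2BGR))
E
python3 v.py c10.png;python3 go.py 2 .545 .112 .10 63.4
```

```text
t 26.8 pos [0.6303 0.1347 0.1479] yaw 3.4 op 0.042 grip 0.0 F [ 0.8  0.5 -0.1] T [0.02 0.03 0.01] q6 1.6
  shift [-0.0436  0.0088  0.0233] turn [ 0.004 -0.007 -0.524]
  shift [-0.042  -0.014   0.0236] turn [ 0.004 -0.007 -0.524]
```

View pics/c10.png

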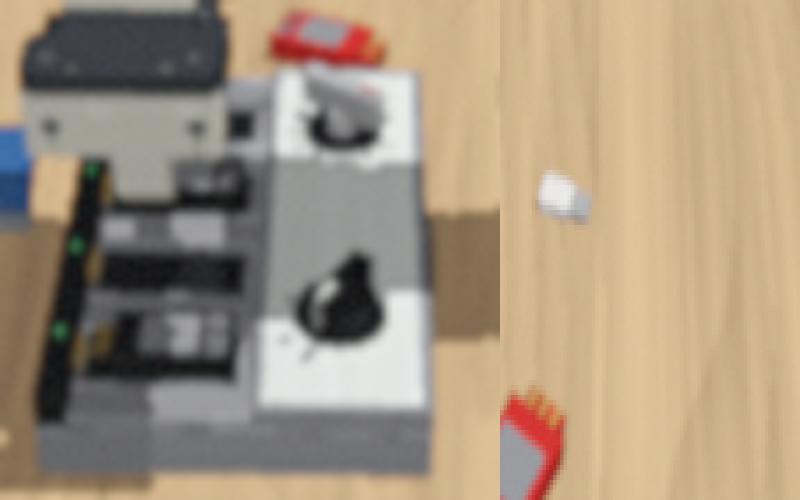

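Both flat packs are seated, in bays 0 (165,345) and 2 (215,185). No dark packs are left on the table, and the selector is still at OFF. Next I go to the selector.

Emit:
{"fn": "arm_command", "kwargs": {"moves": [[[-0.009, 0.002, 0], [0, 0, -0.1], 0.036], [[-0.018, 0.004, 0], [0, 0, -0.2], 0.036], [[-0.027, 0.006, 0], [0, 0, -0.3], 0.036], [[-0.036, 0.008, 0], [0, 0, -0.4], 0.036], [[-0.0436, 0.009, 0], [0, 0, -0.524], 0.036]]}}

```text
time: 27.25
tool_pos: [0.5828, 0.1225, 0.1398]
tool_rot: [3.141, -0.0, 0.587]
contact_force: [-0.3, 0.1, 0.1]
opening: 0.0362
grip_force: 0.0
```

Emit:
{"fn": "arm_command", "kwargs": {"moves": [[[-0.01, -0.003, 0], [0, 0, -0.13], 0.036], [[-0.02, -0.007, 0], [0, 0, -0.26], 0.036], [[-0.042, -0.014, 0.02], [0, 0, -0.39], 0.036], [[-0.042, -0.014, 0.04], [0, 0, -0.524], 0.036], [[-0.042, -0.014, 0.04], [0, 0, -0.524], 0.036]]}}

```text
time: 27.75
tool_pos: [0.5385, 0.111, 0.0977]
tool_rot: [-3.138, 0.002, 1.108]
contact_force: [-0.3, -0.1, 0.0]
opening: 0.036
grip_force: 0.0
```

```bash
python3 go.py 1 .545 .1122 .053 63.4
```

```text
t 27.8 pos [0.5385 0.111  0.0977] yaw 63.5 op 0.036 grip 0.0 F [-0.3 -0.1  0. ] T [ 0.01 -0.02 -0.06] q6 0.53
  shift [0.0041 0.0054 0.0447] turn [-0.004  0.002  0.001]
```

Emit:
{"fn": "arm_command", "kwargs": {"moves": [[[0.003, 0.004, 0.015], [0, 0, 0], 0.036], [[0.003, 0.004, 0.03], [0, 0, 0], 0.036], [[0.003, 0.004, 0.043], [0, 0, 0], 0.036], [[0.003, 0.004, 0.043], [0, 0, 0], 0.036], [[0.003, 0.004, 0.043], [0, 0, 0], 0.036]]}}

```text
time: 28.25
tool_pos: [0.5456, 0.1122, 0.0564]
tool_rot: [3.142, 0.0, 1.106]
contact_force: [-0.8, 0.3, 0.2]
opening: 0.0362
grip_force: 0.0
```

Emit:
{"fn": "arm_command", "kwargs": {"moves": [[[0, 0, 0], [0, 0, 0], 0.0], [[0, 0, 0], [0, 0, 0], 0.0], [[0, 0, 0], [0, 0, 0], 0.0], [[0, 0, 0], [0, 0, 0], 0.0], [[0, 0, 0], [0, 0, 0], 0.0]]}}

```text
time: 28.75
tool_pos: [0.5454, 0.1121, 0.0568]
tool_rot: [3.141, -0.0, 1.107]
contact_force: [-1.0, 0.6, 3.2]
opening: 0.0117
grip_force: 30.0
```

```bash
python3 go.py 1 .545 .1122 .053 63.4
```

```text
t 28.8 pos [0.5454 0.1121 0.0568] yaw 63.4 op 0.0117 grip 30.0 F [-1.   0.6  3.2] T [ 0.05  0.01 -0.08] q6 0.53
  shift [-0.0001 -0.0004  0.0038] turn [ 0.001 -0.     0.   ]
```

Gripped well centred. Turn 90° clockwise (1.571 rad), then release.

Emit:
{"fn": "arm_command", "kwargs": {"moves": [[[0, 0, 0], [0, 0, 0.12], 0.0], [[0, 0, 0], [0, 0, 0.24], 0.0], [[0, 0, 0], [0, 0, 0.36], 0.0], [[0, 0, 0], [0, 0, 0.48], 0.0], [[0, 0, 0], [0, 0, 0.6], 0.0]]}}

```text
time: 29.25
tool_pos: [0.5455, 0.1121, 0.0567]
tool_rot: [3.141, -0.001, 0.502]
contact_force: [-1.4, 0.4, 3.1]
opening: 0.0117
grip_force: 30.2
```

Emit:
{"fn": "arm_command", "kwargs": {"moves": [[[0, 0, 0], [0, 0, 0.12], 0.0], [[0, 0, 0], [0, 0, 0.24], 0.0], [[0, 0, 0], [0, 0, 0.36], 0.0], [[0, 0, 0], [0, 0, 0.48], 0.0], [[0, 0, 0], [0, 0, 0.6], 0.0]]}}

```text
time: 29.75
tool_pos: [0.5458, 0.1121, 0.0567]
tool_rot: [3.141, -0.001, -0.097]
contact_force: [1.6, 0.1, 0.8]
opening: 0.0121
grip_force: 31.6
```

Emit:
{"fn": "arm_command", "kwargs": {"moves": [[[0, 0, 0], [0, 0, 0.12], 0.0], [[0, 0, 0], [0, 0, 0.24], 0.0], [[0, 0, 0], [0, 0, 0.36], 0.0], [[0, 0, 0], [0, 0, 0.371], 0.0], [[0, 0, 0], [0, 0, 0.371], 0.0]]}}

```text
time: 30.25
tool_pos: [0.5456, 0.112, 0.0567]
tool_rot: [-3.141, -0.001, -0.462]
contact_force: [0.3, 1.0, 2.6]
opening: 0.0119
grip_force: 30.0
```

```bash
python3 go.py
```

```text
t 30.2 pos [0.5456 0.112  0.0567] yaw -26.4 op 0.0119 grip 30.0 F [0.3 1.  2.6] T [0.04 0.01 0.03] q6 2.1
```

Emit:
{"fn": "arm_command", "kwargs": {"moves": [[[0, 0, 0], [0, 0, 0], 0.032], [[0, 0, 0], [0, 0, 0], 0.032], [[0, 0, -0.02], [0, 0, 0], 0.032], [[0, 0, -0.045], [0, 0, 0], 0.032], [[0, 0, -0.045], [0, 0, 0], 0.032]]}}

```text
time: 30.75
tool_pos: [0.5471, 0.1123, 0.1042]
tool_rot: [-3.139, -0.005, -0.463]
contact_force: [-1.5, 0.2, 0.5]
opening: 0.0321
grip_force: 0.0
```

```bash
python3 go.py 4 .5543 -.0377 .105 144.5; python3 -c "
from m import *
y=np.radians(3.4)
s=snap('side','sk.png');t=snap('top','tk.png')
u=up(t,318,188,340,212);H=cv2.cvtColor(u,cv2.COLOR_RGB2HSV).astype(int)
w=np.argwhere((H[...,1]>70)&((H[...,0]<10)|(H[...,0]>170)))[:,::-1]
if len(w):
  P=np.array([cast('top',*px(q,318,188),.074)[:2]*1000 for q in w]);print('red',len(w),P.mean(0),np.degrees(np.arctan2(*(P.mean(0)-[554.3,-37.7])[::-1])))
"
```

```text
t 30.8 pos [0.5471 0.1123 0.1042] yaw -26.5 op 0.0321 grip 0.0 F [-1.5  0.2  0.5] T [ 0.05 -0.02 -0.05] q6 2.1
  shift [ 0.0184  0.0327 -0.0002] turn [ 0.002 -0.001 -0.746]
  shift [-0.0087  0.0365 -0.0003] turn [ 0.002 -0.001 -0.746]
  shift [-0.0312  0.0209 -0.0003] turn [ 0.002 -0.001 -0.746]
  shift [-0.0371 -0.0059 -0.0003] turn [ 0.002 -0.001 -0.746]
red 353 [540.3999 -28.141 ] 145.4839204465236
```

Emit:
{"fn": "arm_command", "kwargs": {"moves": [[[0.004, 0.006, 0], [0, 0, -0.149], 0.032], [[0.007, 0.013, 0], [0, 0, -0.298], 0.032], [[0.011, 0.02, 0], [0, 0, -0.447], 0.032], [[0.015, 0.026, 0], [0, 0, -0.596], 0.032], [[0.018, 0.0327, 0], [0, 0, -0.745], 0.032]]}}

```text
time: 31.35
tool_pos: [0.5459, 0.0745, 0.0999]
tool_rot: [-3.141, 0.003, 0.287]
contact_force: [0.2, 0.2, -0.2]
opening: 0.0319
grip_force: 0.0
```

Emit:
{"fn": "arm_command", "kwargs": {"moves": [[[-0.002, 0.007, 0], [0, 0, -0.149], 0.032], [[-0.004, 0.014, 0], [0, 0, -0.298], 0.032], [[-0.005, 0.022, 0], [0, 0, -0.447], 0.032], [[-0.007, 0.029, 0], [0, 0, -0.596], 0.032], [[-0.009, 0.0365, 0], [0, 0, -0.745], 0.032]]}}

```text
time: 31.85
tool_pos: [0.5473, 0.037, 0.0999]
tool_rot: [-3.139, 0.001, 1.032]
contact_force: [0.1, 0.8, -0.1]
opening: 0.0318
grip_force: 0.0
```

Emit:
{"fn": "arm_command", "kwargs": {"moves": [[[-0.006, 0.004, 0], [0, 0, -0.149], 0.032], [[-0.012, 0.008, 0], [0, 0, -0.298], 0.032], [[-0.018, 0.012, 0], [0, 0, -0.447], 0.032], [[-0.025, 0.016, 0], [0, 0, -0.596], 0.032], [[-0.031, 0.021, 0], [0, 0, -0.745], 0.032]]}}

```text
time: 32.35
tool_pos: [0.549, -0.0004, 0.0999]
tool_rot: [-3.139, -0.001, 1.777]
contact_force: [-0.2, 0.3, -0.2]
opening: 0.0318
grip_force: 0.0
```

Emit:
{"fn": "arm_command", "kwargs": {"moves": [[[-0.01, 0, 0], [0, 0, -0.149], 0.032], [[-0.02, 0, 0], [0, 0, -0.298], 0.032], [[-0.037, -0.006, 0], [0, 0, -0.447], 0.032], [[-0.037, -0.006, 0], [0, 0, -0.596], 0.032], [[-0.037, -0.006, 0], [0, 0, -0.745], 0.032]]}}

```text
time: 32.85
tool_pos: [0.5506, -0.038, 0.0999]
tool_rot: [-3.14, -0.003, 2.521]
contact_force: [0.1, 0.9, -0.3]
opening: 0.032
grip_force: 0.0
```

```bash
python3 go.py 1 .5543 -.0377 .056 145
```

```text
t 32.9 pos [ 0.5506 -0.038   0.0999] yaw 144.5 op 0.032 grip 0.0 F [ 0.1  0.9 -0.3] T [ 0.1  -0.16 -0.02] q6 -1.16
  shift [-0.003   0.0025  0.0438] turn [-0.001 -0.003 -0.009]
```

Emit:
{"fn": "arm_command", "kwargs": {"moves": [[[-0.003, 0.0025, 0.015], [0, 0, 0], 0.032], [[-0.003, 0.0025, 0.03], [0, 0, 0], 0.032], [[-0.003, 0.0025, 0.043], [0, 0, 0], 0.032], [[-0.003, 0.0025, 0.043], [0, 0, 0], 0.032], [[-0.003, 0.0025, 0.043], [0, 0, 0], 0.032]]}}

```text
time: 33.35
tool_pos: [0.5551, -0.0372, 0.0576]
tool_rot: [-3.141, -0.001, 2.515]
contact_force: [-0.5, -0.4, 0.3]
opening: 0.032
grip_force: 0.0
```

Emit:
{"fn": "arm_command", "kwargs": {"moves": [[[0, 0, 0], [0, 0, 0], 0.0], [[0, 0, 0], [0, 0, 0], 0.0], [[0, 0, 0], [0, 0, 0], 0.0], [[0, 0, 0], [0, 0, 0], 0.0], [[0, 0, 0], [0, 0, 0], 0.0]], "squeeze": 40}}

```text
time: 33.85
tool_pos: [0.5552, -0.0382, 0.059]
tool_rot: [-3.14, 0.001, 2.516]
contact_force: [-3.2, -3.4, 3.5]
opening: 0.0097
grip_force: 39.7
```

```bash
python3 go.py 1 .5543 -.0377 .056 145
```

```text
t 33.9 pos [ 0.5552 -0.0382  0.059 ] yaw 144.1 op 0.0097 grip 39.7 F [-3.2 -3.4  3.5] T [-0.7   0.38  0.  ] q6 -1.15
  shift [ 0.001  -0.0001  0.003 ] turn [-0.001  0.001 -0.015]
```

Emit:
{"fn": "arm_command", "kwargs": {"moves": [[[0, 0, 0], [0, 0, 0.14], 0.0], [[0, 0, 0], [0, 0, 0.28], 0.0], [[0, 0, 0], [0, 0, 0.42], 0.0], [[0, 0, 0], [0, 0, 0.56], 0.0], [[0, 0, 0], [0, 0, 0.7], 0.0]]}}

```text
time: 34.35
tool_pos: [0.5546, -0.0386, 0.059]
tool_rot: [-3.14, 0.002, 1.81]
contact_force: [-5.0, -6.2, 5.0]
opening: 0.0095
grip_force: 39.6
```

Emit:
{"fn": "arm_command", "kwargs": {"moves": [[[0, 0, 0], [0, 0, 0.14], 0.0], [[0, 0, 0], [0, 0, 0.28], 0.0], [[0, 0, 0], [0, 0, 0.42], 0.0], [[0, 0, 0], [0, 0, 0.56], 0.0], [[0, 0, 0], [0, 0, 0.7], 0.0]]}}

```text
time: 34.85
tool_pos: [0.5538, -0.0385, 0.0589]
tool_rot: [-3.139, 0.003, 1.111]
contact_force: [-7.7, -6.2, 6.7]
opening: 0.0099
grip_force: 39.6
```

Emit:
{"fn": "arm_command", "kwargs": {"moves": [[[0, 0, 0], [0, 0, 0.14], 0.0], [[0, 0, 0], [0, 0, 0.28], 0.0], [[0, 0, 0], [0, 0, 0.42], 0.0], [[0, 0, 0], [0, 0, 0.56], 0.0], [[0, 0, 0], [0, 0, 0.7], 0.0]]}}

```text
time: 35.35
tool_pos: [0.5533, -0.038, 0.0589]
tool_rot: [-3.141, 0.004, 0.41]
contact_force: [-9.5, -4.0, 8.7]
opening: 0.0098
grip_force: 39.6
```

```bash
python3 go.py
```

```text
t 35.4 pos [ 0.5533 -0.038   0.0589] yaw 23.5 op 0.0098 grip 39.6 F [-9.5 -4.   8.7] T [-0.64  1.64  0.14] q6 0.96
```

Emit:
{"fn": "arm_command", "kwargs": {"moves": [[[-0.001, 0, 0], [0, 0, 0.14], 0.0], [[-0.001, 0, 0], [0, 0, 0.28], 0.0], [[-0.001, 0, 0], [0, 0, 0.42], 0.0], [[-0.001, 0, 0], [0, 0, 0.56], 0.0], [[-0.001, 0, 0], [0, 0, 0.7], 0.0]]}}

```text
time: 35.85
tool_pos: [0.5531, -0.0373, 0.0589]
tool_rot: [3.141, 0.003, -0.29]
contact_force: [-5.0, 1.2, 7.1]
opening: 0.0095
grip_force: 39.6
```

Emit:
{"fn": "arm_command", "kwargs": {"moves": [[[0, 0, 0], [0, 0, 0.14], 0.0], [[0, 0, 0], [0, 0, 0.28], 0.0], [[0, 0, 0], [0, 0, 0.42], 0.0], [[0, 0, 0], [0, 0, 0.56], 0.0], [[0, 0, 0], [0, 0, 0.7], 0.0]]}}

```text
time: 36.35
tool_pos: [0.5535, -0.0367, 0.0589]
tool_rot: [3.141, 0.002, -0.99]
contact_force: [-2.7, 3.9, 5.6]
opening: 0.0099
grip_force: 39.6
```

Emit:
{"fn": "arm_command", "kwargs": {"moves": [[[0, 0, 0], [0, 0, 0.13], 0.0], [[0, 0, 0], [0, 0, 0.26], 0.0], [[0, 0, 0], [0, 0, 0.4], 0.0], [[0, 0, 0], [0, 0, 0.4], 0.0], [[0, 0, 0], [0, 0, 0.4], 0.0]]}}

```text
time: 36.85
tool_pos: [0.5539, -0.0365, 0.059]
tool_rot: [3.141, 0.002, -1.385]
contact_force: [-3.3, 4.6, 5.0]
opening: 0.0095
grip_force: 39.8
```

```bash
python3 go.py
```

```text
t 36.9 pos [ 0.5539 -0.0365  0.059 ] yaw -79.3 op 0.0095 grip 39.8 F [-3.3  4.6  5. ] T [ 0.93  0.55 -0.06] q6 2.75
```

Emit:
{"fn": "arm_command", "kwargs": {"moves": [[[0, 0, 0], [0, 0, 0], 0.032], [[0, 0, 0], [0, 0, 0], 0.032], [[0, 0, -0.015], [0, 0, 0], 0.032], [[0, 0, -0.035], [0, 0, 0], 0.032], [[0, 0, -0.035], [0, 0, 0], 0.032]]}}

```text
time: 37.35
tool_pos: [0.5563, -0.0383, 0.0956]
tool_rot: [-3.137, -0.002, -1.384]
contact_force: [0.0, 0.1, -0.0]
opening: 0.0316
grip_force: 0.0
```

Emit:
{"fn": "arm_command", "kwargs": {"moves": [[[0, 0, 0], [0, 0, -0.145], 0.032], [[0, 0, 0], [0, 0, -0.29], 0.032], [[0, 0, 0], [0, 0, -0.435], 0.032], [[0, 0, 0], [0, 0, -0.58], 0.032], [[0, 0, 0], [0, 0, -0.725], 0.032]]}}

```text
time: 37.85
tool_pos: [0.5543, -0.0378, 0.0925]
tool_rot: [3.141, 0.001, -0.653]
contact_force: [0.0, 0.1, -0.2]
opening: 0.0322
grip_force: 0.0
```

Emit:
{"fn": "arm_command", "kwargs": {"moves": [[[0, 0, 0], [0, 0, -0.145], 0.032], [[0, 0, 0], [0, 0, -0.29], 0.032], [[0, 0, 0], [0, 0, -0.435], 0.032], [[0, 0, 0], [0, 0, -0.58], 0.032], [[0, 0, 0], [0, 0, -0.725], 0.032]]}}

```text
time: 38.35
tool_pos: [0.5543, -0.0379, 0.0925]
tool_rot: [-3.142, 0.001, 0.072]
contact_force: [-0.4, 0.8, 0.1]
opening: 0.0321
grip_force: 0.0
```

Emit:
{"fn": "arm_command", "kwargs": {"moves": [[[0, 0, 0], [0, 0, -0.145], 0.032], [[0, 0, 0], [0, 0, -0.29], 0.032], [[0, 0, 0], [0, 0, -0.435], 0.032], [[0, 0, 0], [0, 0, -0.58], 0.032], [[0, 0, 0], [0, 0, -0.725], 0.032]]}}

```text
time: 38.85
tool_pos: [0.5543, -0.0378, 0.0925]
tool_rot: [-3.141, 0.0, 0.797]
contact_force: [0.8, 0.5, 0.7]
opening: 0.0319
grip_force: 0.0
```

Emit:
{"fn": "arm_command", "kwargs": {"moves": [[[0, 0, 0], [0, 0, -0.145], 0.032], [[0, 0, 0], [0, 0, -0.29], 0.032], [[0, 0, 0], [0, 0, -0.435], 0.032], [[0, 0, 0], [0, 0, -0.58], 0.032], [[0, 0, 0], [0, 0, -0.725], 0.032]]}}

```text
time: 39.35
tool_pos: [0.5543, -0.0378, 0.0925]
tool_rot: [-3.141, 0.0, 1.522]
contact_force: [0.2, 0.7, -1.0]
opening: 0.0317
grip_force: 0.0
```

Emit:
{"fn": "arm_command", "kwargs": {"moves": [[[0, 0, 0], [0, 0, -0.12], 0.032], [[0, 0, 0], [0, 0, -0.242], 0.032], [[0, 0, 0], [0, 0, -0.242], 0.032], [[0, 0, 0], [0, 0, -0.242], 0.032], [[0, 0, 0], [0, 0, -0.242], 0.032]]}}

```text
time: 39.85
tool_pos: [0.5544, -0.0378, 0.0931]
tool_rot: [-3.141, -0.0, 1.755]
contact_force: [0.1, -0.4, 0.1]
opening: 0.0318
grip_force: 0.0
```

```bash
python3 go.py 1 .5538 -.0375 .058 100.7
```

```text
t 39.9 pos [ 0.5544 -0.0378  0.0931] yaw 100.6 op 0.0318 grip 0.0 F [ 0.1 -0.4  0.1] T [ 0.05 -0.08 -0.05] q6 -0.39
  shift [ 0.0004 -0.0006  0.0351] turn [-0.    -0.    -0.002]
```

Emit:
{"fn": "arm_command", "kwargs": {"moves": [[[0, 0, 0.015], [0, 0, 0], 0.032], [[0, 0, 0.03], [0, 0, 0], 0.032], [[0, 0, 0.035], [0, 0, 0], 0.032], [[0, 0, 0.035], [0, 0, 0], 0.032], [[0, 0, 0.035], [0, 0, 0], 0.0]]}}

```text
time: 40.35
tool_pos: [0.5549, -0.0378, 0.0588]
tool_rot: [3.141, 0.0, 1.757]
contact_force: [0.1, 0.7, 0.6]
opening: 0.0277
grip_force: 0.0
```

Emit:
{"fn": "arm_command", "kwargs": {"moves": [[[0, 0, 0], [0, 0, 0], 0.0], [[0, 0, 0], [0, 0, 0], 0.0], [[0, 0, 0], [0, 0, 0], 0.0], [[0, 0, 0], [0, 0, 0], 0.0], [[0, 0, 0], [0, 0, 0.1], 0.0]]}}

```text
time: 40.85
tool_pos: [0.5543, -0.0379, 0.059]
tool_rot: [-3.141, 0.0, 1.657]
contact_force: [-3.9, -1.6, 5.6]
opening: 0.0094
grip_force: 40.0
```

Emit:
{"fn": "arm_command", "kwargs": {"moves": [[[0, 0, 0], [0, 0, 0.13], 0.0], [[0, 0, 0], [0, 0, 0.26], 0.0], [[0, 0, 0], [0, 0, 0.39], 0.0], [[0, 0, 0], [0, 0, 0.52], 0.0], [[0, 0, 0], [0, 0, 0.65], 0.0]]}}

```text
time: 41.35
tool_pos: [0.5541, -0.0379, 0.059]
tool_rot: [-3.141, 0.001, 1.003]
contact_force: [-4.5, -1.1, 6.1]
opening: 0.0099
grip_force: 40.0
```

```bash
python3 go.py
```

```text
t 41.4 pos [ 0.5541 -0.0379  0.059 ] yaw 57.5 op 0.0099 grip 40.0 F [-4.5 -1.1  6.1] T [-0.13  0.66  0.11] q6 0.36
```

Emit:
{"fn": "arm_command", "kwargs": {"moves": [[[0, 0, 0], [0, 0, 0.12], 0.0], [[0, 0, 0], [0, 0, 0.24], 0.0], [[0, 0, 0], [0, 0, 0.36], 0.0], [[0, 0, 0], [0, 0, 0.42], 0.0], [[0, 0, 0], [0, 0, 0.44], 0.0]]}}

```text
time: 41.85
tool_pos: [0.5539, -0.0378, 0.0589]
tool_rot: [-3.141, 0.001, 0.566]
contact_force: [-5.7, -0.1, 6.8]
opening: 0.0097
grip_force: 40.0
```

```bash
python3 go.py
```

```text
t 41.9 pos [ 0.5539 -0.0378  0.0589] yaw 32.4 op 0.0097 grip 40.0 F [-5.7 -0.1  6.8] T [-0.09  0.78  0.31] q6 0.8
```

The torque about z rose from 0.11 to 0.31 N m at the predicted angle, so the key is at its stop. One more nudge, then release and retreat.

Emit:
{"fn": "arm_command", "kwargs": {"moves": [[[0, 0, 0], [0, 0, 0.02], 0.0], [[0, 0, 0], [0, 0, 0.03], 0.0], [[0, 0, 0], [0, 0, 0.03], 0.0], [[0, 0, 0], [0, 0, 0.03], 0.0], [[0, 0, 0], [0, 0, 0.03], 0.0]]}}

```text
time: 42.35
tool_pos: [0.554, -0.0378, 0.059]
tool_rot: [-3.142, 0.001, 0.539]
contact_force: [-4.6, -0.7, 6.9]
opening: 0.0096
grip_force: 40.5
```

Emit:
{"fn": "arm_command", "kwargs": {"moves": [[[0, 0, 0], [0, 0, 0], 0.036], [[0, 0, 0], [0, 0, 0], 0.036], [[0, 0, -0.02], [0, 0, 0], 0.036], [[0, 0, -0.06], [0, 0, 0], 0.036], [[0, 0, -0.11], [0, 0, 0], 0.036]]}}

```text
time: 42.85
tool_pos: [0.5535, -0.0375, 0.1678]
tool_rot: [-3.139, 0.003, 0.537]
contact_force: [1.1, -0.0, -0.0]
opening: 0.0356
grip_force: 0.0
```

```bash
python3 go.py 2 .40 -.30 .2 32
```

```text
t 42.9 pos [ 0.5535 -0.0375  0.1678] yaw 30.8 op 0.0356 grip 0.0 F [ 1.1 -0.  -0. ] T [ 0.02 -0.09 -0.04] q6 0.83
  shift [-0.1332  0.0734 -0.0159] turn [-0.002  0.001 -0.011]
  shift [-0.1339  0.072  -0.016 ] turn [-0.002  0.001 -0.011]
```

Emit:
{"fn": "arm_command", "kwargs": {"moves": [[[-0.027, 0.015, 0], [0, 0, 0], 0.036], [[-0.053, 0.029, 0], [0, 0, 0], 0.036], [[-0.08, 0.044, -0.01], [0, 0, 0], 0.036], [[-0.107, 0.059, -0.016], [0, 0, 0], 0.036], [[-0.133, 0.073, -0.016], [0, 0, 0], 0.036]]}}

```text
time: 43.35
tool_pos: [0.4777, -0.1699, 0.1853]
tool_rot: [3.14, -0.001, 0.538]
contact_force: [0.2, -0.3, 1.0]
opening: 0.0363
grip_force: 0.0
```

Emit:
{"fn": "arm_command", "kwargs": {"moves": [[[-0.027, 0.015, 0], [0, 0, 0], 0.036], [[-0.053, 0.029, 0], [0, 0, 0], 0.036], [[-0.08, 0.044, 0], [0, 0, 0], 0.036], [[-0.107, 0.072, 0], [0, 0, 0], 0.036], [[-0.107, 0.072, 0], [0, 0, 0], 0.036]]}}

```text
time: 43.85
tool_pos: [0.4219, -0.2891, 0.1844]
tool_rot: [3.139, 0.0, 0.534]
contact_force: [0.6, 0.9, -0.3]
opening: 0.0361
grip_force: 0.0
```

Run:
```python
from m import *
s=snap('side','sf.png');t=snap('top','tf.png')
A=cv2.resize(s[120:270,255:405],(500,500),interpolation=cv2.INTER_CUBIC)
B=cv2.resize(t[150:225,250:325+30],(300,214),interpolation=cv2.INTER_CUBIC)
C=cv2.resize(t[150:250,390:460],(300,286),interpolation=cv2.INTER_CUBIC)
cv2.imwrite('pics/c11.png',cv2.cvtColor(np.hstack([A,np.vstack([B,C])]),cv2.COLOR_RGB2BGR))
u=up(t,318,188,340,212);H=cv2.cvtColor(u,cv2.COLOR_RGB2HSV).astype(int)
w=np.argwhere((H[...,1]>70)&((H[...,0]<10)|(H[...,0]>170)))[:,::-1]
if len(w):
  P=np.array([cast('top',*px(q,318,188),.074)[:2]*1000 for q in w]);print(len(w),P.mean(0),'mark',np.degrees(np.arctan2(*(P.mean(0)-[554.0,-37.8])[::-1])))
```

```text
303 [540.7026 -46.4216] mark -147.04187206768896
```

View pics/c11.png

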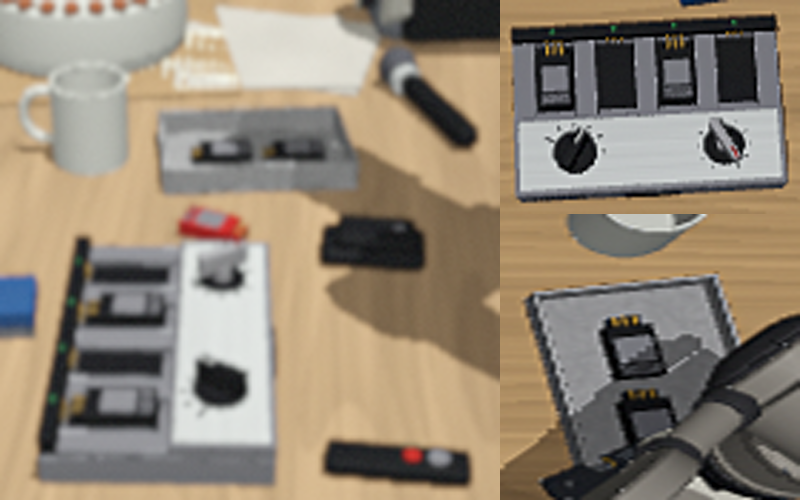

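The packs are seated in bays 0 and 2, both charged packs are in the tray, and the selector's line (582,135) points to the third click. The key mark is at -147°, against -146.6° at the stop, and the bystanders haven't moved. I'll hand the job in.

```bash
python3 -c "
from cell import robot
print(robot.hand_in())"
```

```text
the job is handed in; nothing more can be done
None
```

I handed the job in at about 44 s of robot time, with no verdict returned: both charged packs are in the tray, both flat packs are seated nose-back in bays 0 and 2, the selector is on its third click, and the timer key is wound to its stop.

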